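# Make up the bracket kit: turn the mirrored brackets, tip in the counted terminal blocks

### The job

Make up this kit: lay every L bracket flat on the floor of the low grey tray so that each one, seen from above, reads as a proper letter L; turn over only those that lie mirrored (back to front) and never overturn the others. Take the scoop with the counted terminal blocks off the scale, tip it over the blue bin beside the scale so that all the blocks slide into the bin, and set the empty scoop level on the scale's plate again. Leave the other things on the bench where they are.

Things in the scene. Friction and masses are not known exactly. Their poses are not given: they have to be found in the camera images.
- bracket_a: flat die-cast L bracket, 22 mm thick, 130 g, None if absent. Own frame, mm, z -11..11: long leg x -40..60, y -5..20; short leg x -40..-15, y -45..20 (origin near the centre of mass). Own z up: right way up, reads as L from above; z down: mirrored. Starts flat on the bench, either face up, long leg away from the robot give or take 30 degrees.
- bracket_b: flat die-cast L bracket, 22 mm thick, 130 g, None if absent. Own frame, mm, z -11..11: long leg x -40..60, y -5..20; short leg x -40..-15, y -45..20 (origin near the centre of mass). Own z up: right way up, reads as L from above; z down: mirrored. Starts flat on the bench, either face up, long leg away from the robot give or take 30 degrees.
- bracket_c: flat die-cast L bracket, 22 mm thick, 130 g, None if absent. Own frame, mm, z -11..11: long leg x -40..60, y -5..20; short leg x -40..-15, y -45..20 (origin near the centre of mass). Own z up: right way up, reads as L from above; z down: mirrored. Starts flat on the bench, either face up, long leg away from the robot give or take 30 degrees.
- bracket_d: flat die-cast L bracket, 22 mm thick, 130 g, None if absent. Own frame, mm, z -11..11: long leg x -40..60, y -5..20; short leg x -40..-15, y -45..20 (origin near the centre of mass). Own z up: right way up, reads as L from above; z down: mirrored. Starts flat on the bench, either face up, long leg away from the robot give or take 30 degrees.
- tray: low grey plastic tray fixed to the bench, inside 290 mm (its x, pointing away from the robot) by 220 mm (its y), floor 4 mm above the bench, rim 14 mm above the bench and 6 mm wide; origin at the centre of its underside, z up
- scoop: steel scoop pan, 220 g, lying on the scale: floor 124 mm (x) by 100 mm, 3 mm thick, side walls 24 mm, back wall 34 mm high, front (+x) open. A black bar handle sticks out behind, x -62..-142 mm, 16 mm wide (y), 24 to 44 mm up. Origin: centre of its underside, z up. At the start the handle points to the robot, give or take 25 degrees
- scoop_grip (a point): middle of the scoop's handle, 105 mm behind the scoop's origin (its -x) and 34 mm up; axes as the scoop
- scoop_lip (a point): middle of the scoop's open front edge, 62 mm ahead of the scoop's origin (its +x), 3 mm up
- block_1: one of up to five identical cream moulded terminal blocks, 32 x 24 x 20 mm, 25 g, origin at the centre of its underside; at the start it sits loose in the scoop. None if absent
- block_2: one of up to five identical cream moulded terminal blocks, 32 x 24 x 20 mm, 25 g, origin at the centre of its underside; at the start it sits loose in the scoop. None if absent
- block_3: one of up to five identical cream moulded terminal blocks, 32 x 24 x 20 mm, 25 g, origin at the centre of its underside; at the start it sits loose in the scoop. None if absent
- block_4: one of up to five identical cream moulded terminal blocks, 32 x 24 x 20 mm, 25 g, origin at the centre of its underside; at the start it sits loose in the scoop. None if absent
- block_5: one of up to five identical cream moulded terminal blocks, 32 x 24 x 20 mm, 25 g, origin at the centre of its underside; at the start it sits loose in the scoop. None if absent
- bin: open blue plastic bin fixed to the bench, outside 140 mm (its x) by 150 mm (its y) by 70 mm high, walls and floor 4 mm; origin at the centre of its underside, z up
- scale: counting scale fixed to the bench, white body 210 x 170 mm, 48 mm high, with its display panel (top 56 mm up) towards the robot; its steel plate, 140 mm (x) by 160 mm (y), is centred 30 mm beyond the origin (+x) and its top is 68 mm up. Origin at bench height, x away from the display, z up
- tape_roll: bystander: yellow roll of tape lying flat, 72 mm across, 20 mm high, origin at the centre of its underside
- bottle: bystander: white bottle, 64 mm across, 170 mm tall, origin at the centre of its underside
- screwdriver: bystander: screwdriver, about 200 mm long, lying on the bench, origin on its underside
- carton: bystander: open cardboard carton 100 x 70 x 35 mm, origin at the centre of its underside
There are look-alikes about, which are no part of the job. What is shaped like the bracket_a but green or purple is not meant.

How it is judged (in metres and radians):
On the way:
1. the scoop is tipped steeply, its open edge over the bin (angle between scoop's own z axis and vertical above 0.45 rad and horizontal distance between scoop_lip and bin below 0.09 m), for 0.2 s.
At the end, for the whole second after the job is handed in: each bracket lies flat (6 degrees) on the tray floor, own z up, origin 15 mm or more inside the tray walls; each block is in the bin below the rim; the scoop lies level (3 degrees) on the scale's plate, origin within 50 mm (x and y) of its centre; all at rest (x of bracket_a in the frame of tray between -0.13 and 0.13 m and y of bracket_a in the frame of tray between -0.095 and 0.095 m and z of each of bracket_a, bracket_b, bracket_c, bracket_d in the frame of tray below 0.021 m and angle between each of bracket_a, bracket_b, bracket_c, bracket_d's own z axis and vertical below 0.1 rad and linear speed of each of bracket_a, bracket_b, bracket_c, bracket_d, block_1, block_2, block_3, block_4, block_5, scoop below 0.02 m/s and x of bracket_b in the frame of tray between -0.13 and 0.13 m and y of bracket_b in the frame of tray between -0.095 and 0.095 m and x of bracket_c in the frame of tray between -0.13 and 0.13 m and y of bracket_c in the frame of tray between -0.095 and 0.095 m and x of bracket_d in the frame of tray between -0.13 and 0.13 m and y of bracket_d in the frame of tray between -0.095 and 0.095 m and x of block_1 in the frame of bin between -0.07 and 0.07 m and y of block_1 in the frame of bin between -0.075 and 0.075 m and z of each of block_1, block_2, block_3, block_4, block_5 in the frame of bin below 0.07 m and x of block_2 in the frame of bin between -0.07 and 0.07 m and y of block_2 in the frame of bin between -0.075 and 0.075 m and x of block_3 in the frame of bin between -0.07 and 0.07 m and y of block_3 in the frame of bin between -0.075 and 0.075 m and x of block_4 in the frame of bin between -0.07 and 0.07 m and y of block_4 in the frame of bin between -0.075 and 0.075 m and x of block_5 in the frame of bin between -0.07 and 0.07 m and y of block_5 in the frame of bin between -0.075 and 0.075 m and z of scoop in the frame of scale between 0.064 and 0.073 m and angle between scoop's own z axis and vertical below 0.06 rad and x of scoop in the frame of scale between -0.02 and 0.08 m and y of scoop in the frame of scale between -0.05 and 0.05 m); the robot touches nothing.
It fails at once if a bracket that lies right way up at the start is overturned (angle between any of bracket_a, bracket_d's own z axis and vertical above 1.2 rad).
It fails at once if a bystander (tape roll, bottle, screwdriver, carton) is shoved more than 40 mm or tipped over (distance of any of tape_roll, bottle, screwdriver, carton from where it was at the start of the episode above 0.04 m or angle between bottle's own z axis and vertical above 0.6 rad).
Of bracket_b, bracket_c only 1 to 2 are there at a start; the rules pass over those that are not, and their reading is None.
Of block_1, block_2, block_3, block_4, block_5 only 3 to 5 are there at a start; the rules pass over those that are not, and their reading is None.
At some moment in a run one of bracket_a, bracket_b, bracket_c, bracket_d may be knocked a few centimetres aside while the robot is not near it.
It also fails if it takes over 210 s, if anything falls off the work surface, if the arm or the gripper's body presses on something with over 40 N, if the wrist force passes 120 N, or if a joint passes its speed limit or range.

### The arm

A 7-joint arm with a two-finger parallel gripper is mounted at the origin on the work surface. World frame = base frame: x ahead of the robot, y to its left, z up, the work surface at z = 0. Lengths are in mm, angles in rad, forces in N, time in s.
With the tool pointing down it reaches from about 375 to 925 mm from the base axis. Payload 3.1 kg.
Tool frame: the origin (TCP) lies at the centre of the arm's flange, where the gripper is bolted on; the fingertips stand 173 mm ahead of it and the grasp point (between the pads) lies 155 mm ahead of it; z points along the fingers, y is the line along which they close (so a half turn about z gives the same grasp; the last joint's range is limited). The gripper opens to 85 mm and grips with 20 to 120 N. Pads are 22 mm wide; open, the fingers measure 114 mm over their backs; the gripper's body (76 mm by 85 mm) begins 54 mm behind the grasp point. The pads swing forward as they close: fully open they stand 13 mm farther back than shut.
Start: joints at [1.063, 0.383, 0.044, 1.598, -0.018, 1.161, -0.05], TCP at [258.994, -596.179, 404.669] pointing down, gripper open.
Joint ranges: [-2.61, 2.61], [-0.41, 2.15], [-1.48, 1.57], [0, 2.5], [-1.57, 4.71], [0.05, 1.97], [-2.85, 2.85]. Speed limits (rad/s): [2.79, 2.79, 3.14, 3.14, 3.14, 3.14, 3.14].

### API

Orientations are given as a rotation vector (axis times angle).
In Python, from workcell import manip gives the robot as it stands.
- The arm moves only by the tool jog_arm, never from a script. Its argument "targets" is a list of rows, each a list of 2 entries, a list of its own where there are three numbers: the shift along the tool's x, y, z in mm, then the turn, a rotation vector about the tool's x, y, z in rad. A call has exactly 10 rows; each row is the pose to reach, as a shift and turn from the pose commanded when the call began, along the tool's axes at that moment; what a row does not reach only later rows make up. A row lasts 1/10 s, in which the tool goes at most 50 mm and 8.59 degrees, less where a joint would pass 70% of its speed; a pose out of reach is approached as far as the arm can. A call with a gripper value outside its range is refused whole. "grip" is the finger opening in mm, from 0 to 85.4, set as the call begins (left out, the last holds). The fingers move at their own pace and stop on an object; the grip force is fixed at half the most. Time passes only in rows, so rows that repeat a pose let the fingers close, or fill a call up. It gives the time, the measured TCP pose, the force, the opening and the grip force at its end, in the units of the state.
- manip.read_state(): the state, without advancing time (a new reading comes with each control period).
- manip.camera(name): name is "scene" or "top"; returns the picture (400x640x3 uint8, red, green, blue); there is no depth.
- manip.camera_params(name): a dict with "fx", "fy", "cx", "cy" (pixels), "dist" ([k1, k2, p1, p2, k3] as OpenCV has them; the pictures are not rectified), "R" (3x3) and "t" (3): a world point X has camera coordinates R X + t. Camera axes: x right, y down, z forward; pixel columns grow to the right and rows downward; lengths in mm; the calibration is good to about 2 mm. A picture is of the moment at which its call begins. camera_params takes no time and is no camera call.
- manip.sign_off(): hands the job in; it is judged then, once.
The state is a dict: "time": time; "qpos": joint angles; "joint_velocities": joint speeds; "tau": joint torques, N m; "ee_pos": TCP position; "tcp_rot": TCP orientation; "force": force on the tool from outside, world axes, zero at the start; "wrist_torque": the same for the moment, N m; "gripper_width": finger opening in mm; "gripper_force": force on a finger pad.
Only numpy, scipy, OpenCV 4.12 (cv2) and the standard library are available. Lean on these libraries where they do the work, as an engineer would, in place of code of your own. Each camera call takes 0.05 s, during which the arm holds its last target. There are 200 camera calls.

## Working session

There is one attempt and no reset: what is moved stays moved. The work goes in short steps, Python scripts to look and compute and a tool call to move; the robot and the scene stay as the last step left them, time stands still between calls to the robot, and variables do not carry over. Pictures are saved under pics/ and viewed, at most 14 in all, crops included, and the job is handed in when it is done.

Besides the shell and the picture viewer there is one more tool, called after "Call:" as name([rows], argument=value, ...), one row to a line, values as JSON. jog_arm: Moves the arm, as the interface text tells. Its arguments: {"type":"object","properties":{"targets":{"type":"array","items":{"type":"array"}},"grip":{"type":"number"}},"required":["targets"]}

```bash
mkdir -p pics
python3 - <<'E'
from workcell import manip
import cv2
for n in("scene","top"):
    cv2.imwrite(f"pics/{n}0.png",manip.camera(n)[:,:,::-1]); print(n,manip.camera_params(n))
print(manip.read_state())
E
```

```text
scene {'fx': 382.6245294578802, 'fy': 382.6245294578802, 'cx': 321.4038365891939, 'cy': 200.97858253756377, 'dist': array([-0.05202327,  0.        ,  0.        ,  0.        ,  0.        ]), 'R': array([[-0.78904679,  0.61431658, -0.00450735],
       [ 0.39021875,  0.49551502, -0.77601172],
       [-0.4744834 , -0.61406841, -0.63070238]]), 't': array([ 447.17976716, -127.53458275, 1176.48405494])}
top {'fx': 473.1085254835238, 'fy': 473.1085254835238, 'cx': 318.49312796311204, 'cy': 196.46921065843398, 'dist': array([-0.00534566,  0.        ,  0.        ,  0.        ,  0.        ]), 'R': array([[-0.01101546, -0.99992608, -0.00514801],
       [-0.9796869 ,  0.01182313, -0.20018438],
       [ 0.20023044,  0.00283832, -0.97974472]]), 't': array([ -42.06064527,  532.97351923, 1120.7103507 ])}
{'time': 0.1, 'qpos': array([ 1.06316776,  0.38372663,  0.0438447 ,  1.59942076, -0.01790043,
        1.16120625, -0.04989252]), 'joint_velocities': array([ 1.28603479e-03, -2.45308646e-03,  1.39460155e-03, -4.66413269e-03,
        2.97690121e-04,  9.32556747e-04,  4.04627056e-05]), 'tau': array([ 3.28105561e-03, -4.34724462e+01,  1.02931067e+00, -2.50453752e+01,
        1.07566570e-02,  5.45245683e-03,  2.72160287e-05]), 'ee_pos': array([ 258.83077491, -595.7579428 ,  403.4278452 ]), 'tcp_rot': array([-3.07359780e+00, -6.38917780e-01,  9.48291053e-04]), 'force': array([-0.23727597,  0.25402878,  0.71546099]), 'wrist_torque': array([ 0.02906896, -0.00401444,  0.02225274]), 'gripper_force': 0.0, 'gripper_width': 85.67443113279236}
```

View pics/top0.png

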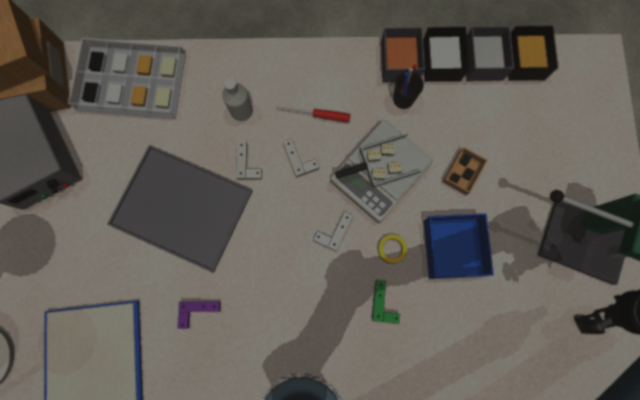

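View pics/scene0.png

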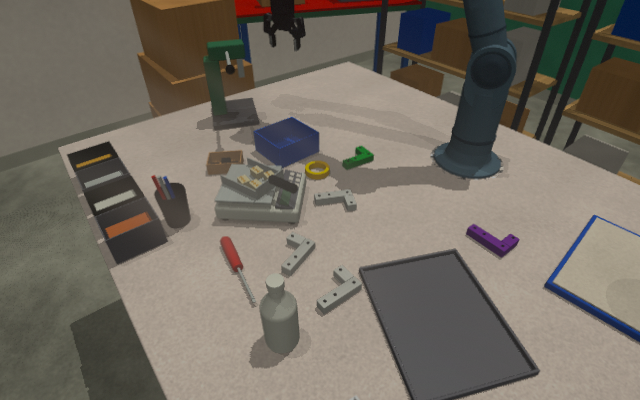

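Top view: three grey brackets. Two read as L, at about (247,162) and (299,158). One is mirrored, at about (335,232). The tray is at (180,208), the scale and scoop at (383,165), the bin at (458,246) and the tape at (392,248). I'll enlarge both views for corner picking.

```bash
cat > h.py <<'E'
import numpy as np, cv2
from scipy.spatial.transform import Rotation as Ro
from workcell import manip
P={n:manip.camera_params(n) for n in("scene","top")}
def K(p): return np.array([[p["fx"],0,p["cx"]],[0,p["fy"],p["cy"]],[0,0,1]])
def und(n,px):
    p=P[n]; return cv2.undistortPoints(np.array(px,float).reshape(-1,1,2),K(p),p["dist"])[:,0]
def plane(n,px,z):
    p=P[n];u=und(n,px);d=np.c_[u,np.ones(len(u))]@p["R"];c=-p["R"].T@p["t"]
    return c+d*((z-c[2])/d[:,2])[:,None]
def tri(pt,ps):
    M=[np.c_[P[n]["R"],P[n]["t"]] for n in("top","scene")]
    X=cv2.triangulatePoints(M[0],M[1],und("top",pt).T,und("scene",ps).T);return (X[:3]/X[3]).T
def proj(n,X):
    p=P[n];return cv2.projectPoints(np.array(X,float).reshape(-1,3),cv2.Rodrigues(p["R"])[0],p["t"],K(p),p["dist"])[0][:,0]
def crop(n,x0,y0,x1,y1,f,name,g=1.6):
    im=manip.camera(n)[y0:y1,x0:x1,::-1]
    im=cv2.resize(im,None,fx=f,fy=f,interpolation=cv2.INTER_CUBIC)
    im=np.clip(im*g,0,255).astype(np.uint8)
    for x in range((x0+9)//10*10,x1,10):
        cv2.line(im,(int((x-x0)*f),0),(int((x-x0)*f),5 if x%50 else 15),(0,0,255),1)
        if x%50==0: cv2.putText(im,str(x),(int((x-x0)*f)+2,14),0,.4,(0,0,255))
    for y in range((y0+9)//10*10,y1,10):
        cv2.line(im,(0,int((y-y0)*f)),(5 if y%50 else 15,int((y-y0)*f)),(0,0,255),1)
        if y%50==0: cv2.putText(im,str(y),(2,int((y-y0)*f)-2),0,.4,(0,0,255))
    cv2.imwrite(f"pics/{name}.png",im)
def tool(v):  # 4x4-ish: pos,R now
    s=manip.read_state(); return s["ee_pos"],Ro.from_rotvec(s["tcp_rot"])
E
python3 - <<'E'
from h import *
crop("top",230,110,500,290,2.9,"t1");crop("scene",205,120,395,320,3,"s1")
E
```

```text
(no output)
```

View pics/t1.png

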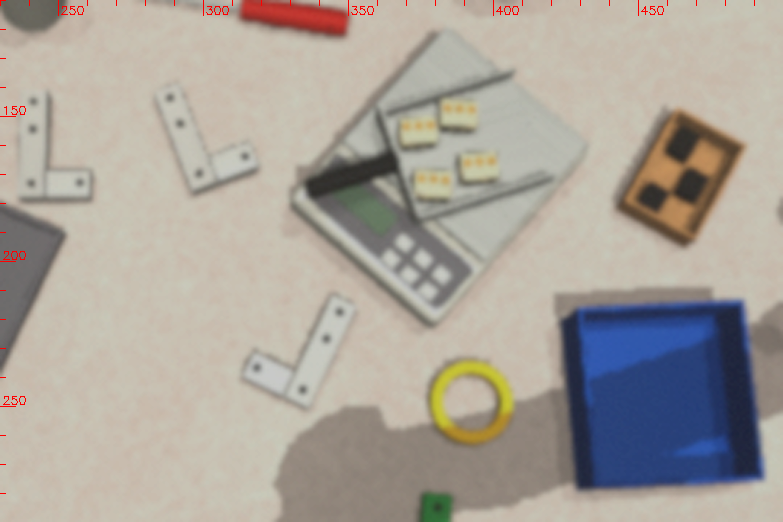

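View pics/s1.png

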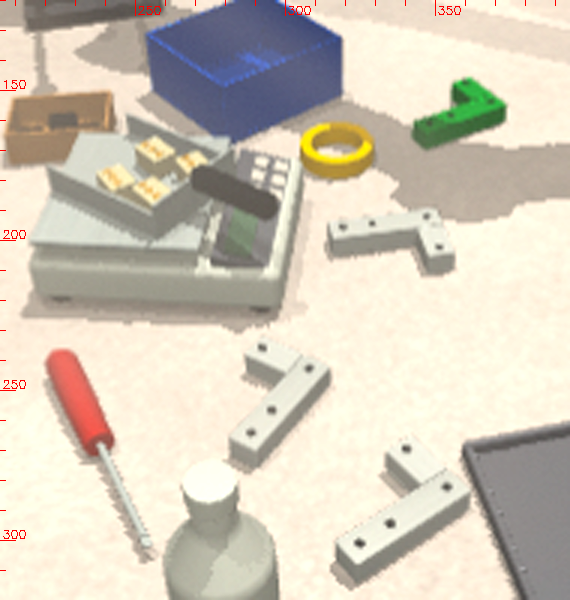

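Run:
```python
from h import *
np.set_printoptions(precision=1,suppress=True)
t=lambda a:np.array(a,float)/2.9+[230,110]; s=lambda a:np.array(a,float)/3+[205,120]
for n in P: print(n,-P[n]["R"].T@P[n]["t"])
H=[([(33,101),(32,129),(31,183),(80,183)],[(359,543),(390,523),(447,487),(406,449)]),
([(170,98),(180,124),(199,174),(244,156)],[(251,433),(271,410),(309,369),(262,347)]),
([(340,311),(326,338),(303,390),(257,367)],[(343,227),(372,223),(426,216),(438,246)])]
C=[[(20,199),(91,199),(91,170),(47,170),(48,93),(22,93)],
[(194,193),(258,168),(248,142),(210,156),(181,84),(155,97)],
[(308,409),(242,377),(256,350),(293,370),(333,295),(356,306)]]
loc=np.array([(-40,20),(-40,-45),(-15,-45),(-15,-5),(60,-5),(60,20)],float)
for i in range(3):
    print("br",i+1); print(tri(t(H[i][0]),s(H[i][1])))
    W=plane("top",t(C[i]),22)[:,:2]
    L=loc*[1,-1] if i==2 else loc
    a,b=L-L.mean(0),W-W.mean(0)
    R,rs=Ro.align_vectors(np.c_[b,b[:,0]*0],np.c_[a,a[:,0]*0]) if 0 else (None,None)
    U,S,V=np.linalg.svd(b.T@a);Rm=U@np.diag([1,np.linalg.det(U@V)])@V
    th=np.arctan2(Rm[1,0],Rm[0,0]);o=W.mean(0)-Rm@L.mean(0)
    print("origin",o,"yaw deg",np.degrees(th),"resid",np.linalg.norm(W-(L@Rm.T+o),axis=1))
print("handle tri",tri(t([(310,186),(391,162)]),s([(272,207),(203,178)])))
print("handle z112",plane("top",t([(308,188),(395,160)]),110))
print("walls z92",plane("top",t([(380,112),(513,72),(418,220),(553,177)]),92))
print("back z102",plane("top",t([(380,112),(418,220)]),102))
print("plate z68",plane("top",t([(445,30),(587,147),(470,262)]),68))
print("scale body front z56",plane("top",t([(292,200),(432,325)]),56))
print("bin z70",plane("top",t([(577,310),(743,302),(763,478),(578,488)]),70))
tr=plane("top",[(150,147),(252,188),(214,271),(109,223)],14);print("tray",tr,tr.mean(0),np.linalg.norm(np.diff(tr,axis=0),axis=1))
print("tape",plane("top",t([(471,400)]),20),"bottle",plane("top",[(238,103)],80))
```

```text
scene [960.8 510.9 645.1]
top [ 297.3  -51.5 1204.5]
br 1
[[678.4 152.5  21.8]
 [652.3 152.7  21.8]
 [602.3 152.9  21.1]
 [602.  109.2  20.4]]
origin [627.9 142.7] yaw deg 0.2293032409357959 resid [1.3 0.9 1.4 1.7 1.6 1.6]
br 2
[[680.   29.1  20.5]
 [655.7  19.9  20.5]
 [609.    3.1  20.5]
 [624.5 -37.2  22.3]]
origin [635.7   3.4] yaw deg 20.841741908684554 resid [1.2 2.7 2.5 2.5 1.7 3.6]
br 3
[[ 483.3 -118.9   21.2]
 [ 460.  -106.5   21.8]
 [ 415.2  -85.7   20.8]
 [ 435.5  -46.4   21.9]]
origin [443.9 -91.3] yaw deg -26.687994336341713 resid [0.6 1.3 2.3 1.8 1.3 1.9]
handle tri [[ 574.5  -91.4  103. ]
 [ 594.8 -159.4  101.4]]
handle z112 [[ 573.1  -91.2  110. ]
 [ 596.  -163.4  110. ]]
walls z92 [[ 643.  -153.8   92. ]
 [ 677.  -267.8   92. ]
 [ 549.1 -182.7   92. ]
 [ 584.6 -296.8   92. ]]
back z102 [[ 639.9 -152.9  102. ]
 [ 546.8 -181.5  102. ]]
plate z68 [[ 724.4 -215.    68. ]
 [ 617.  -332.7   68. ]
 [ 517.7 -228.1   68. ]]
scale body front z56 [[ 576.2  -79.1   56. ]
 [ 466.2 -195.6   56. ]]
bin z70 [[ 475.4 -315.5   70. ]
 [ 480.5 -454.6   70. ]
 [ 335.  -459.1   70. ]
 [ 328.8 -307.8   70. ]]
tray [[678.8 393.8  14. ]
 [565.  123.2  14. ]
 [354.2 214.4  14. ]
 [478.  486.4  14. ]] [519.  304.4  14. ] [293.6 229.7 298.9]
tape [[ 405.9 -231.3   20. ]] bottle [[771.  152.8  80. ]]
```

Three brackets: the first two are right way up and the third is mirrored. The triangulated hole heights are 20.4–22.3 mm, which agrees with the 22 mm given. The handle is at about 102 mm and the scoop holds 4 blocks. Next is a pose-to-jog helper, then the handle.

```bash
cat >> h.py <<'E'
def rot(yaw,tilt=0):  # tool y at yaw (deg), tool pointing down then turned by tilt (deg) about tool y
    c,s=np.cos(np.radians(yaw)),np.sin(np.radians(yaw))
    y=np.array([c,s,0]);z=np.array([0,0,-1.]);x=np.cross(y,z)
    return Ro.from_matrix(np.c_[x,y,z])*Ro.from_rotvec([0,np.radians(tilt),0])
def go(g,yaw,tilt=0,L=155,frm=None,show=True):  # grasp point g world -> jog row; returns pose
    p,R=frm or tool(0); Rt=rot(yaw,tilt); pt=np.array(g,float)-Rt.apply([0,0,L])
    if show: print("shift",np.round(R.inv().apply(pt-p),1),"turn",np.round((R.inv()*Rt).as_rotvec(),3),"tcp",pt.round())
    return pt,Rt
def st():
    s=manip.read_state();R=Ro.from_rotvec(s["tcp_rot"]);print("t",round(s["time"],1),"q",s["qpos"].round(2),"tcp",s["ee_pos"].round(1),"grasp",(s["ee_pos"]+R.apply([0,0,155])).round(1),"z",R.apply([0,0,1]).round(3),"y",R.apply([0,1,0]).round(3),"F",s["force"].round(1),"w",round(s["gripper_width"],1),round(s["gripper_force"],1))
E
python3 - <<'E'
from h import *
a=go((587.5,-144.7,175),17)
go((587.5,-144.7,102),17,frm=a)
E
```

```text
shift [ 481.2 -282.8   74.2] turn [-1.000e-03 -1.000e-03 -1.458e+00] tcp [ 588. -145.  330.]
shift [ 0.  0. 73.] turn [0. 0. 0.] tcp [ 588. -145.  257.]
```

Call:
jog_arm([
  [[40, -23, 6], [0, 0, -0.12]],
  [[80, -47, 12], [0, 0, -0.24]],
  [[120, -70, 18], [0, 0, -0.36]],
  [[160, -94, 24], [0, 0, -0.48]],
  [[200, -117, 30], [0, 0, -0.6]],
  [[240, -141, 36], [0, 0, -0.73]],
  [[280, -165, 42], [0, 0, -0.85]],
  [[320, -188, 48], [0, 0, -0.97]],
  [[360, -212, 54], [0, 0, -1.09]],
  [[400, -235, 60], [0, 0, -1.21]],
], grip=60)

```text
time: 1.2
ee_pos: [532.9, -219.6, 344.5]
tcp_rot: [2.161, 2.28, -0.0]
force: [1.4, -0.2, 0.6]
gripper_width: 60.1
gripper_force: 0.0
```

```bash
python3 -c "
from h import *
st();a=go((587.5,-144.7,175),17)"
```

```text
t 1.2 q [ 0.63  0.33 -0.36  1.82  0.14  1.01  0.26] tcp [ 532.9 -219.6  344.5] grasp [ 532.9 -219.6  189.5] z [ 0. -0. -1.] y [0.999 0.054 0.   ] F [ 1.4 -0.2  0.6] w 60.1 0.0
shift [71.9 58.6 14.5] turn [ 0.     0.    -0.243] tcp [ 588. -145.  330.]
```

Call:
jog_arm([
  [[24, 20, 5], [0, 0, -0.08]],
  [[48, 39, 10], [0, 0, -0.16]],
  [[72, 58, 14], [0, 0, -0.24]],
  [[72, 58, 14], [0, 0, -0.24]],
  [[72, 58, 34], [0, 0, -0.24]],
  [[72, 58, 54], [0, 0, -0.24]],
  [[72, 58, 70], [0, 0, -0.24]],
  [[72, 58, 80], [0, 0, -0.24]],
  [[72, 58, 87], [0, 0, -0.24]],
  [[72, 58, 87], [0, 0, -0.24]],
], grip=50)

```text
time: 2.2
ee_pos: [586.2, -146.7, 256.7]
tcp_rot: [-1.878, -2.517, 0.001]
force: [-0.7, -0.1, 0.1]
gripper_width: 49.7
gripper_force: 0.0
```

```bash
python3 -c "
from h import *
st();crop('scene',205,60,395,220,3.5,'s2');crop('top',280,90,480,240,3.5,'t2')"
```

```text
t 2.2 q [ 0.5   0.5  -0.4   1.8   0.25  0.89  0.28] tcp [ 586.2 -146.7  256.7] grasp [ 585.9 -146.6  101.7] z [-0.002  0.    -1.   ] y [ 0.959  0.285 -0.002] F [-0.7 -0.1  0.1] w 49.7 0.0
```

View pics/s2.png

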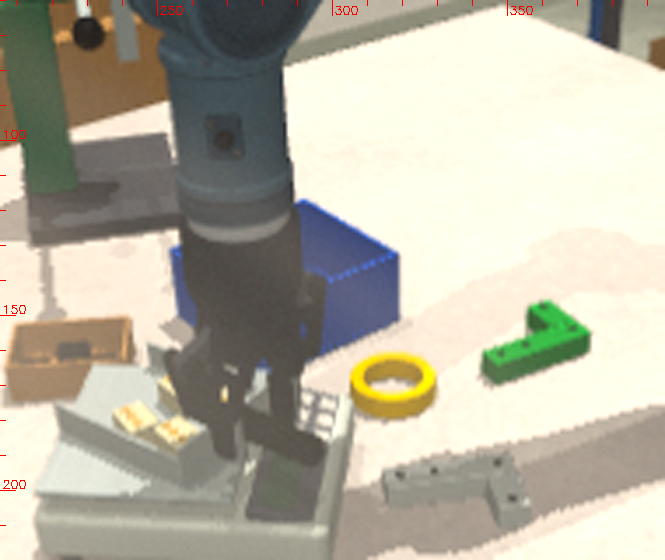

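The fingers straddle the handle just behind the back wall, at about (268,185). Closing and lifting gently.

Call:
jog_arm([
  [[0, 0, 0], [0, 0, 0]],
  [[0, 0, 0], [0, 0, 0]],
  [[0, 0, 0], [0, 0, 0]],
  [[0, 0, 0], [0, 0, 0]],
  [[0, 0, 0], [0, 0, 0]],
  [[0, 0, 0], [0, 0, 0]],
  [[0, 0, 0], [0, 0, 0]],
  [[0, 0, 0], [0, 0, 0]],
  [[0, 0, 0], [0, 0, 0]],
  [[0, 0, 0], [0, 0, 0]],
], grip=0)

```text
time: 3.3
ee_pos: [587.7, -146.2, 259.0]
tcp_rot: [1.876, 2.516, 0.003]
force: [1.6, 0.1, 5.8]
gripper_width: 15.0
gripper_force: 61.5
```

Call:
jog_arm([
  [[0, 0, -4], [0, 0, 0]],
  [[0, 0, -10], [0, 0, 0]],
  [[0, 0, -20], [0, 0, 0]],
  [[0, 0, -30], [0, 0, 0]],
  [[0, 0, -42], [0, 0, 0]],
  [[0, 0, -55], [0, 0, 0]],
  [[0, 0, -70], [0, 0, 0]],
  [[0, 0, -85], [0, 0, 0]],
  [[0, 0, -95], [0, 0, 0]],
  [[0, 0, -100], [0, 0, 0]],
])

```text
time: 4.3
ee_pos: [587.1, -146.5, 359.8]
tcp_rot: [1.877, 2.516, 0.002]
force: [0.0, -0.6, -4.2]
gripper_width: 14.9
gripper_force: 60.3
```

```bash
python3 -c "
from h import *
st();crop('scene',205,60,395,220,3.5,'s3')
# lip target (405,-360,120), yaw scoop -90 tilt 0 first: grip 144 behind, 
a=go((405,-250,245),0)
for th in(50,60):
  t=np.radians(th);fx=144*np.cos(t)-31*np.sin(t);dz=-144*np.sin(t)-31*np.cos(t)
  go((405,-365+fx,115-dz),0,th,frm=a)"
```

```text
t 4.3 q [ 0.53  0.38 -0.44  1.73  0.18  1.07  0.33] tcp [ 587.1 -146.5  359.8] grasp [ 587.6 -146.6  204.8] z [ 0.003 -0.001 -1.   ] y [0.959 0.285 0.003] F [ 0.  -0.6 -4.2] w 14.9 60.3
shift [ -47.3 -204.   -40.6] turn [0.003 0.001 0.289] tcp [ 405. -250.  400.]
shift [-164.9    0.    55.1] turn [0.    0.873 0.   ] tcp [ 405. -415.  345.]
shift [-204.1    0.    67.3] turn [0.    1.047 0.   ] tcp [ 405. -454.  333.]
```

View pics/s3.png

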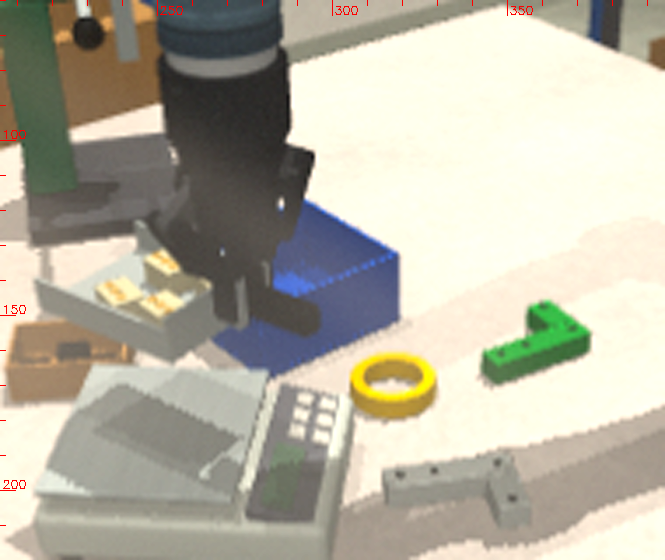

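Call:
jog_arm([
  [[-2, -8, -2], [0, 0, 0.01]],
  [[-6, -28, -6], [0, 0, 0.04]],
  [[-12, -54, -11], [0, 0, 0.08]],
  [[-19, -84, -17], [0, 0, 0.12]],
  [[-27, -116, -23], [0, 0, 0.165]],
  [[-34, -147, -29], [0, 0, 0.21]],
  [[-40, -174, -35], [0, 0, 0.245]],
  [[-45, -193, -39], [0, 0, 0.27]],
  [[-47, -202, -41], [0, 0, 0.285]],
  [[-47, -204, -41], [0, 0, 0.29]],
])

```text
time: 5.35
ee_pos: [403.7, -250.3, 398.6]
tcp_rot: [2.225, 2.218, -0.0]
force: [-0.5, 0.4, -3.1]
gripper_width: 14.8
gripper_force: 60.2
```

Call:
jog_arm([
  [[-8, 0, 2], [0, 0.04, 0]],
  [[-20, 0, 6], [0, 0.11, 0]],
  [[-37, 0, 12], [0, 0.2, 0]],
  [[-56, 0, 18], [0, 0.3, 0]],
  [[-76, 0, 25], [0, 0.4, 0]],
  [[-95, 0, 31], [0, 0.5, 0]],
  [[-114, 0, 38], [0, 0.6, 0]],
  [[-132, 0, 44], [0, 0.7, 0]],
  [[-150, 0, 50], [0, 0.79, 0]],
  [[-165, 0, 55], [0, 0.87, 0]],
])

```text
time: 6.35
ee_pos: [405.8, -415.7, 342.5]
tcp_rot: [-1.703, -1.704, -0.794]
force: [-0.1, 1.2, -2.8]
gripper_width: 14.9
gripper_force: 60.4
```

Call:
jog_arm([
  [[0, 0, 0], [0, 0, 0]],
  [[0, 0, 0], [0, 0, 0]],
  [[0, 0, 0], [0, 0, 0]],
  [[0, 0, 0], [0, 0, 0]],
  [[0, 0, 0], [0, 0, 0]],
  [[0, 0, 0], [0, 0, 0]],
  [[0, 0, 0], [0, 0, 0]],
  [[0, 0, 0], [0, 0, 0]],
  [[0, 0, 0], [0, 0, 0]],
  [[0, 0, 0], [0, 0, 0]],
])

```text
time: 7.35
ee_pos: [404.3, -414.7, 343.6]
tcp_rot: [-1.705, -1.703, -0.792]
force: [0.1, -0.1, -2.5]
gripper_width: 15.0
gripper_force: 60.5
```

```bash
python3 -c "
from h import *
st();crop('scene',195,40,395,200,3.5,'s4')"
```

```text
t 7.3 q [ 1.05  0.54 -0.26  1.63 -0.44  1.65  0.9 ] tcp [ 404.3 -414.7  343.6] grasp [ 404.4 -296.3  243.7] z [ 0.001  0.764 -0.645] y [ 1.    -0.001 -0.   ] F [ 0.1 -0.1 -2.5] w 15.0 60.5
```

View pics/s4.png

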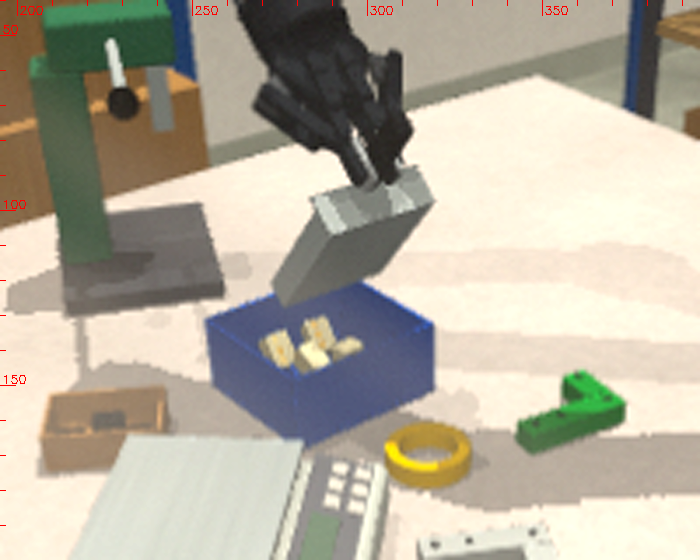

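Four blocks lie in the bin, around (285,140), and the scoop is empty. Reversing back to the scale.

Call:
jog_arm([
  [[8, 0, -16], [0, -0.06, 0]],
  [[18, 0, -34], [0, -0.15, 0]],
  [[28, 0, -50], [0, -0.25, 0]],
  [[38, 0, -64], [0, -0.35, 0]],
  [[44, 0, -78], [0, -0.45, 0]],
  [[50, 0, -92], [0, -0.55, 0]],
  [[54, 0, -106], [0, -0.65, 0]],
  [[58, 0, -122], [0, -0.74, 0]],
  [[61, 0, -142], [0, -0.82, 0]],
  [[64, 0, -162], [0, -0.87, 0]],
])

```text
time: 8.4
ee_pos: [404.4, -496.7, 499.6]
tcp_rot: [2.22, 2.219, -0.002]
force: [0.1, 0.4, -2.7]
gripper_width: 15.3
gripper_force: 60.4
```

```bash
python3 -c "
from h import *
st();a=go((588,-146.5,205),16.6);a=go((588,-146.5,106),16.6,frm=a)"
```

```text
t 8.4 q [ 0.94  0.31 -0.15  1.5   0.05  1.33  0.79] tcp [ 404.4 -496.7  499.6] grasp [ 404.6 -497.2  344.6] z [ 0.001 -0.003 -1.   ] y [ 1.    -0.     0.001] F [ 0.1  0.4 -2.7] w 15.3 60.4
shift [350.7 183.3 138.7] turn [ 0.001  0.003 -0.29 ] tcp [ 588. -146.  360.]
shift [ 0.  0. 99.] turn [0. 0. 0.] tcp [ 588. -146.  261.]
```

Call:
jog_arm([
  [[35, 18, 5], [0, 0, -0.03]],
  [[70, 37, 12], [0, 0, -0.06]],
  [[110, 57, 25], [0, 0, -0.09]],
  [[150, 78, 42], [0, 0, -0.12]],
  [[190, 100, 62], [0, 0, -0.16]],
  [[235, 123, 84], [0, 0, -0.19]],
  [[275, 144, 105], [0, 0, -0.23]],
  [[310, 163, 122], [0, 0, -0.26]],
  [[340, 178, 134], [0, 0, -0.28]],
  [[351, 183, 139], [0, 0, -0.29]],
])

```text
time: 9.4
ee_pos: [588.9, -140.2, 358.1]
tcp_rot: [-1.867, -2.524, -0.005]
force: [0.0, 1.2, -1.6]
gripper_width: 15.0
gripper_force: 60.4
```

Call:
jog_arm([
  [[0, 0, 10], [0, 0, 0]],
  [[0, 0, 24], [0, 0, 0]],
  [[0, 0, 38], [0, 0, 0]],
  [[0, 0, 52], [0, 0, 0]],
  [[0, 0, 64], [0, 0, 0]],
  [[0, 0, 74], [0, 0, 0]],
  [[0, 0, 82], [0, 0, 0]],
  [[0, 0, 88], [0, 0, 0]],
  [[0, 0, 92], [0, 0, 0]],
  [[0, 0, 94], [0, 0, 0]],
])

```text
time: 10.4
ee_pos: [587.7, -146.3, 263.9]
tcp_rot: [-1.878, -2.518, -0.0]
force: [1.5, 0.9, -2.8]
gripper_width: 14.9
gripper_force: 60.4
```

```bash
python3 -c "
from h import *
st();crop('scene',195,60,395,220,3.5,'s5');crop('top',280,100,500,290,3,'t5')"
```

```text
t 10.4 q [ 0.47  0.49 -0.36  1.8   0.21  0.89  0.3 ] tcp [ 587.7 -146.3  263.9] grasp [ 587.7 -146.3  108.9] z [ 0.  0. -1.] y [0.958 0.285 0.   ] F [ 1.5  0.9 -2.8] w 14.9 60.4
```

View pics/s5.png

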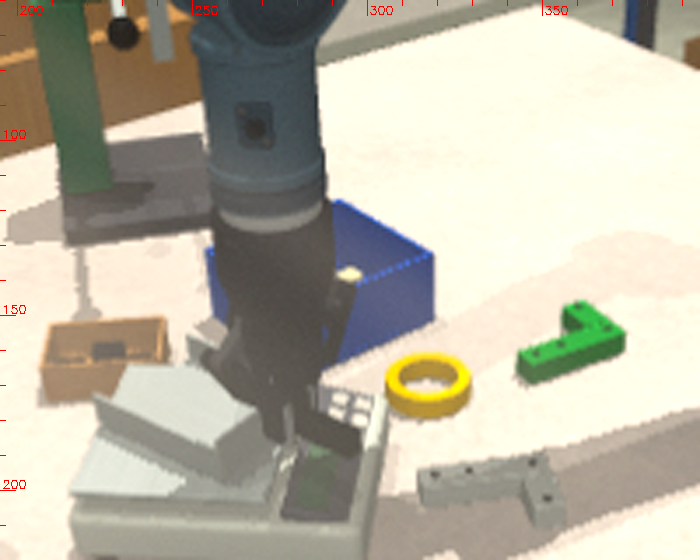

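The scoop hovers just over the plate. Setting it down, releasing and rising.

Call:
jog_arm([
  [[0, 0, 1], [0, 0, 0]],
  [[0, 0, 2], [0, 0, 0]],
  [[0, 0, 3], [0, 0, 0]],
  [[0, 0, 4], [0, 0, 0]],
  [[0, 0, 5], [0, 0, 0]],
  [[0, 0, 5], [0, 0, 0]],
  [[0, 0, 5], [0, 0, 0]],
  [[0, 0, 5], [0, 0, 0]],
  [[0, 0, 5], [0, 0, 0]],
  [[0, 0, 5], [0, 0, 0]],
])

```text
time: 11.5
ee_pos: [587.7, -146.4, 259.2]
tcp_rot: [1.878, 2.518, 0.0]
force: [-1.2, 0.8, -0.5]
gripper_width: 15.1
gripper_force: 60.5
```

Call:
jog_arm([
  [[0, 0, 0], [0, 0, 0]],
  [[0, 0, 0], [0, 0, 0]],
  [[0, 0, 0], [0, 0, 0]],
  [[0, 0, 0], [0, 0, 0]],
  [[0, 0, -15], [0, 0, 0]],
  [[0, 0, -40], [0, 0, 0]],
  [[0, 0, -70], [0, 0, 0]],
  [[0, 0, -100], [0, 0, 0]],
  [[0, 0, -130], [0, 0, 0]],
  [[0, 0, -150], [0, 0, 0]],
], grip=45)

```text
time: 12.5
ee_pos: [588.1, -146.2, 413.3]
tcp_rot: [1.875, 2.515, 0.003]
force: [0.6, 0.2, -0.4]
gripper_width: 44.8
gripper_force: 0.0
```

Run:
```python
from h import *
st()
# bracket 3: y_tool = +d or -d ; want turn about +d by +90 -> use tool y=+d, pretilt -25
a=go((432,-54,120),-26.7,-25); b=go((432,-54,9),-26.7,-25,frm=a)
a=go((432,-54,120),153.3,25)
```

```text
t 12.5 q [ 0.5   0.32 -0.39  1.68  0.13  1.16  0.36] tcp [ 588.1 -146.2  413.3] grasp [ 588.9 -146.4  258.3] z [ 0.005 -0.001 -1.   ] y [0.958 0.285 0.004] F [ 0.6  0.2 -0.4] w 44.8 0.0
shift [181.  -79.1 152. ] turn [ 0.17  -0.414  0.742] tcp [461.   5. 260.]
shift [ 46.9  -0.  100.6] turn [0. 0. 0.] tcp [461.   5. 149.]
shift [181.  -79.1 152. ] turn [ 0.518  0.212 -2.34 ] tcp [461.   5. 260.]
```

Call:
jog_arm([
  [[18, -8, 5], [0.02, -0.04, 0.08]],
  [[36, -16, 15], [0.04, -0.08, 0.16]],
  [[60, -26, 35], [0.06, -0.14, 0.25]],
  [[85, -37, 60], [0.08, -0.2, 0.35]],
  [[110, -48, 85], [0.11, -0.26, 0.46]],
  [[135, -59, 110], [0.13, -0.32, 0.57]],
  [[160, -70, 130], [0.15, -0.37, 0.66]],
  [[175, -77, 145], [0.165, -0.4, 0.72]],
  [[181, -79, 152], [0.17, -0.414, 0.742]],
  [[181, -79, 152], [0.17, -0.414, 0.742]],
], grip=48)

```text
time: 13.5
ee_pos: [459.7, 6.0, 256.9]
tcp_rot: [2.437, 1.51, -0.547]
force: [-0.1, -0.1, -0.6]
gripper_width: 47.7
gripper_force: 0.0
```

Run:
```python
from h import *
st()
a=go((433.8,-50.4,23),-26.7,-25)
```

```text
t 13.5 q [ 0.08  0.33 -0.32  2.08  0.48  1.1  -1.  ] tcp [459.7   6.  256.9] grasp [429.5 -52.3 116.5] z [-0.195 -0.376 -0.906] y [ 0.895 -0.447 -0.007] F [-0.1 -0.1 -0.6] w 47.7 0.0
shift [42.7  2.9 83.1] turn [-0.005  0.001  0.005] tcp [463.   8. 163.]
```

View pics/t5.png

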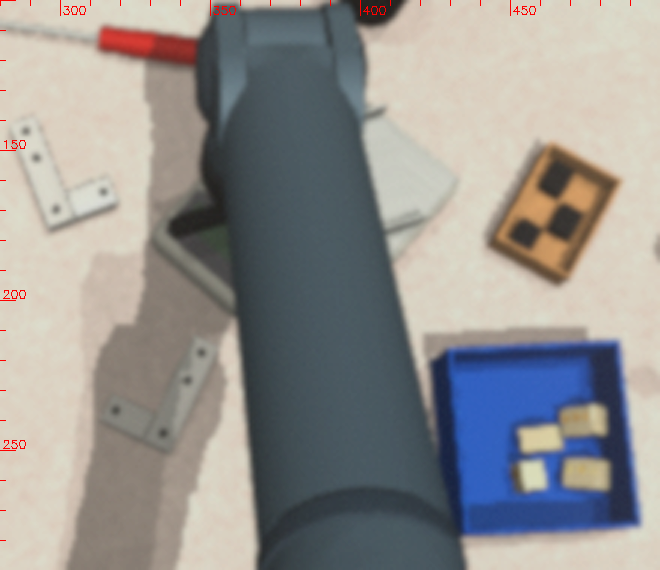

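All four blocks are in the bin at about (455,250), and bracket 3 has not moved, with its corner at (336,250). Descending on its short leg.

Call:
jog_arm([
  [[6, 1, 8], [0, 0, 0]],
  [[12, 2, 20], [0, 0, 0]],
  [[18, 3, 34], [0, 0, 0]],
  [[25, 3, 48], [0, 0, 0]],
  [[32, 3, 60], [0, 0, 0]],
  [[37, 3, 70], [0, 0, 0]],
  [[41, 3, 78], [0, 0, 0]],
  [[43, 3, 83], [0, 0, 0]],
  [[43, 3, 83], [0, 0, 0]],
  [[43, 3, 83], [0, 0, 0]],
])

```text
time: 14.5
ee_pos: [464.4, 6.9, 163.8]
tcp_rot: [2.439, 1.505, -0.546]
force: [0.6, -0.5, -0.3]
gripper_width: 48.2
gripper_force: 0.0
```

Run:
```python
from h import *
st();crop('scene',260,110,400,230,5,'s6')
```

```text
t 14.5 q [ 0.04  0.51 -0.28  2.09  0.58  0.95 -1.13] tcp [464.4   6.9 163.8] grasp [434.3 -51.4  23.4] z [-0.194 -0.376 -0.906] y [ 0.893 -0.45  -0.005] F [ 0.6 -0.5 -0.3] w 48.2 0.0
```

View pics/s6.png

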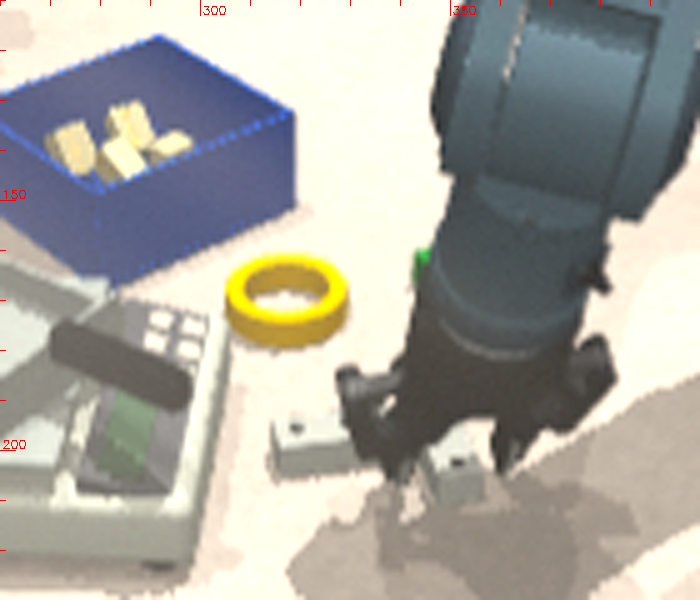

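The fingers straddle the short leg at (350,205). Closing and lifting.

Call:
jog_arm([
  [[0, 0, 0], [0, 0, 0]],
  [[0, 0, 0], [0, 0, 0]],
  [[0, 0, 0], [0, 0, 0]],
  [[0, 0, 0], [0, 0, 0]],
  [[0, 0, 0], [0, 0, 0]],
  [[0, 0, 0], [0, 0, 0]],
  [[0, 0, 0], [0, 0, 0]],
  [[0, 0, 0], [0, 0, 0]],
  [[0, 0, 0], [0, 0, 0]],
  [[0, 0, 0], [0, 0, 0]],
], grip=0)

```text
time: 15.55
ee_pos: [464.8, 7.2, 164.4]
tcp_rot: [2.439, 1.505, -0.544]
force: [0.1, 1.6, 4.8]
gripper_width: 23.4
gripper_force: 62.9
```

Call:
jog_arm([
  [[-2, 0, -5], [0, 0, 0]],
  [[-6, 0, -14], [0, 0, 0]],
  [[-12, 0, -26], [0, 0, 0]],
  [[-20, 0, -42], [0, 0, 0]],
  [[-29, 0, -62], [0, 0, 0]],
  [[-39, 0, -83], [0, 0, 0]],
  [[-49, 0, -105], [0, 0, 0]],
  [[-58, 0, -125], [0, 0, 0]],
  [[-66, 0, -141], [0, 0, 0]],
  [[-70, 0, -150], [0, 0, 0]],
])

```text
time: 16.55
ee_pos: [465.2, 6.4, 331.5]
tcp_rot: [2.44, 1.504, -0.542]
force: [0.0, -0.2, -1.4]
gripper_width: 23.7
gripper_force: 62.0
```

Run:
```python
from h import *
st();crop('scene',260,50,460,210,3.5,'s7')
T=np.array([519,304.4]);tx=np.array([.39,.921]);ty=np.array([-.921,.39])
# bracket grasped at own-frame: short leg local' (-27.5, 27). standing base centre S tray x=31, origin along d: d=-ty
d=np.array([.921,-.39]);n=tx
S=T+31*n-10*d   # origin of bracket over base line
G=S-27.5*d      # short leg line
print("S",S,"G",G)
a=go((G[0]+0,G[1],150),-23,-25)
for t in(20,65): a=go((*G,130),-23,t,frm=a)
```

```text
t 16.6 q [ 0.1   0.22 -0.34  2.02  0.42  1.24 -0.91] tcp [465.2   6.4 331.5] grasp [435.4 -51.8 191. ] z [-0.192 -0.376 -0.907] y [ 0.893 -0.45  -0.003] F [ 0.  -0.2 -1.4] w 23.7 62.0
S [521.88  336.851] G [496.5525 347.576 ]
shift [ 365.8 -130.  -123.7] turn [-0.029 -0.001 -0.059] tcp [522. 408. 290.]
shift [-101.1    0.    63.5] turn [ 0.     0.785 -0.   ] tcp [476. 299. 276.]
shift [-109.6    0.    45.4] turn [0.    0.785 0.   ] tcp [442. 218. 196.]
```

View pics/s7.png

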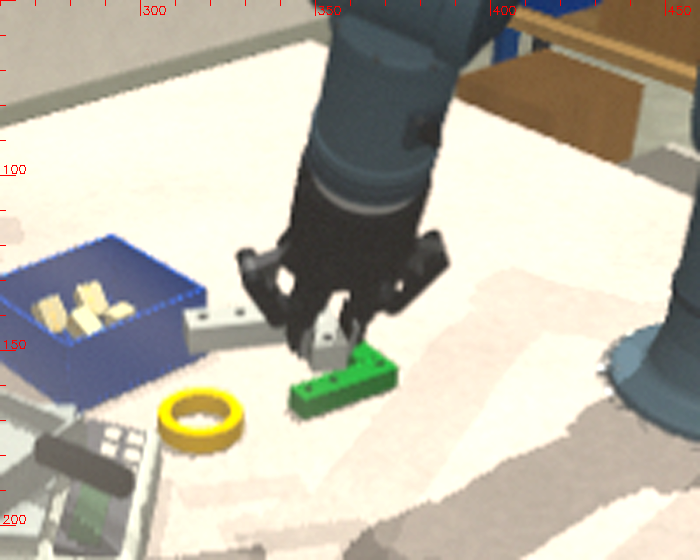

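The bracket is held level. Carrying it to the tray while turning it on edge.

Run:
```python
from h import *
G=(491.7,336)
a=go((*G,170),-23,20);b=go((*G,110),-23,65,frm=a);b=go((*G,58),-23,65,frm=b)
```

```text
shift [ 236.5 -121.5  -91.4] turn [-0.004  0.784 -0.067] tcp [471. 287. 316.]
shift [-130.1    0.   101.8] turn [0.    0.785 0.   ] tcp [437. 207. 176.]
shift [-47.1   0.   22. ] turn [0. 0. 0.] tcp [437. 207. 124.]
```

Call:
jog_arm([
  [[12, -6, -6], [0, 0.03, 0]],
  [[34, -17, -14], [0, 0.1, -0.01]],
  [[60, -31, -24], [0, 0.19, -0.02]],
  [[88, -45, -34], [0, 0.29, -0.03]],
  [[118, -60, -45], [0, 0.39, -0.04]],
  [[148, -76, -56], [0, 0.49, -0.05]],
  [[178, -91, -68], [0, 0.59, -0.05]],
  [[206, -106, -79], [0, 0.68, -0.06]],
  [[228, -117, -88], [0, 0.75, -0.065]],
  [[236, -121, -91], [0, 0.784, -0.067]],
])

```text
time: 17.6
ee_pos: [468.1, 290.2, 311.3]
tcp_rot: [-2.422, -1.609, -0.419]
force: [-0.9, -0.1, -0.1]
gripper_width: 23.8
gripper_force: 62.0
```

Call:
jog_arm([
  [[-8, 0, 4], [0, 0.04, 0]],
  [[-20, 0, 12], [0, 0.12, 0]],
  [[-34, 0, 21], [0, 0.21, 0]],
  [[-50, 0, 32], [0, 0.3, 0]],
  [[-66, 0, 44], [0, 0.4, 0]],
  [[-82, 0, 57], [0, 0.5, 0]],
  [[-98, 0, 70], [0, 0.6, 0]],
  [[-113, 0, 84], [0, 0.69, 0]],
  [[-125, 0, 96], [0, 0.76, 0]],
  [[-130, 0, 102], [0, 0.785, 0]],
])

```text
time: 18.6
ee_pos: [454.1, 211.5, 208.9]
tcp_rot: [-1.998, -1.351, -0.964]
force: [0.3, -0.1, -1.8]
gripper_width: 23.9
gripper_force: 62.1
```

Run:
```python
from h import *
st();crop('scene',330,120,570,400,2.1,'s8')
b=go((491.7,336,58),-23,65)
```

```text
t 18.6 q [ 0.7   0.82 -1.17  2.22 -1.26  0.07  0.75] tcp [454.1 211.5 208.9] grasp [494.5 328.8 115.9] z [ 0.261  0.757 -0.6  ] y [ 0.934 -0.354 -0.04 ] F [ 0.3 -0.1 -1.8] w 23.9 62.1
shift [-70.3 -12.2  43.3] turn [-0.052  0.211 -0.02 ] tcp [437. 207. 124.]
```

View pics/s8.png

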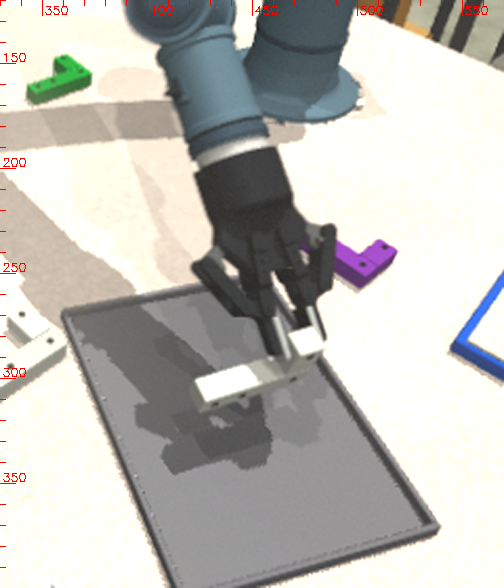

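q6 is at its lower limit there. I'll tilt back, turn the heading sideways to yaw 55°, then tilt again.

Run:
```python
from h import *
a=go((505,350,190),0,20);a=go((512,354,190),55,20,frm=a);b=go((512,354,115),55,65,frm=a)
```

```text
shift [165.5   9.6   1.6] turn [ 0.185 -0.577 -0.326] tcp [505. 297. 336.]
shift [25.  50.4  9.1] turn [ 0.328  0.    -0.902] tcp [555. 324. 336.]
shift [-135.3   -0.   115.9] turn [-0.     0.785  0.   ] tcp [627. 273. 181.]
```

Call:
jog_arm([
  [[16, 1, 0], [0.02, -0.06, -0.03]],
  [[33, 2, 0], [0.04, -0.12, -0.06]],
  [[50, 3, 0], [0.06, -0.18, -0.1]],
  [[68, 4, 0], [0.08, -0.24, -0.13]],
  [[86, 5, 1], [0.1, -0.3, -0.17]],
  [[104, 6, 1], [0.12, -0.36, -0.2]],
  [[122, 7, 1], [0.14, -0.43, -0.24]],
  [[140, 8, 1], [0.16, -0.49, -0.28]],
  [[155, 9, 2], [0.175, -0.54, -0.3]],
  [[165, 10, 2], [0.185, -0.577, -0.326]],
])

```text
time: 19.65
ee_pos: [503.3, 302.4, 340.5]
tcp_rot: [-2.028, -2.043, -0.361]
force: [0.4, 0.3, -1.5]
gripper_width: 23.7
gripper_force: 62.0
```

Call:
jog_arm([
  [[2, 5, 1], [0.03, 0, -0.09]],
  [[5, 10, 2], [0.066, 0, -0.18]],
  [[8, 15, 3], [0.1, 0, -0.27]],
  [[10, 20, 4], [0.13, 0, -0.36]],
  [[12, 25, 5], [0.165, 0, -0.45]],
  [[15, 30, 6], [0.2, 0, -0.54]],
  [[18, 35, 7], [0.23, 0, -0.63]],
  [[20, 40, 8], [0.26, 0, -0.72]],
  [[22, 46, 9], [0.3, 0, -0.82]],
  [[25, 50, 9], [0.328, 0, -0.902]],
])

```text
time: 20.65
ee_pos: [553.5, 327.5, 339.0]
tcp_rot: [-0.836, -2.684, -0.145]
force: [-0.3, 0.5, -1.2]
gripper_width: 23.3
gripper_force: 62.0
```

Run:
```python
from h import *
st();b=go((512,354,115),55,65)
```

```text
t 20.6 q [-0.18  0.53 -0.47  1.6  -0.1   1.19  0.41] tcp [553.5 327.5 339. ] grasp [510.7 357.1 193. ] z [-0.276  0.191 -0.942] y [0.568 0.823 0.   ] F [-0.3  0.5 -1.2] w 23.3 62.0
shift [-139.2   -2.8  118.7] turn [-0.005  0.792  0.005] tcp [627. 273. 181.]
```

Call:
jog_arm([
  [[-8, 0, 4], [0, 0.04, 0]],
  [[-20, 0, 13], [0, 0.12, 0]],
  [[-34, 0, 23], [0, 0.21, 0]],
  [[-50, -1, 36], [0, 0.3, 0]],
  [[-66, -1, 50], [0, 0.4, 0]],
  [[-83, -2, 65], [0, 0.5, 0]],
  [[-100, -2, 80], [0, 0.6, 0]],
  [[-117, -3, 97], [0, 0.69, 0]],
  [[-132, -3, 112], [0, 0.76, 0]],
  [[-139, -3, 119], [0, 0.79, 0]],
])

```text
time: 21.65
ee_pos: [627.6, 270.6, 176.6]
tcp_rot: [-0.612, -1.933, -0.384]
force: [-0.4, -0.1, -1.7]
gripper_width: 23.8
gripper_force: 62.1
```

Run:
```python
from h import *
st();b=go((512,354,57),55,65)
```

```text
t 21.6 q [ 0.05  1.03 -0.57  1.37 -0.44  1.52  0.7 ] tcp [627.6 270.6 176.6] grasp [512.3 350.9 111.2] z [-0.744  0.518 -0.422] y [ 0.573  0.82  -0.005] F [-0.4 -0.1 -1.7] w 23.8 62.1
shift [-48.2   2.2  24.7] turn [-0.003 -0.001 -0.004] tcp [627. 273. 123.]
```

Call:
jog_arm([
  [[-6, 0, 3], [0, 0, 0]],
  [[-13, 1, 7], [0, 0, 0]],
  [[-20, 1, 10], [0, 0, 0]],
  [[-27, 2, 14], [0, 0, 0]],
  [[-33, 2, 17], [0, 0, 0]],
  [[-38, 2, 20], [0, 0, 0]],
  [[-42, 2, 22], [0, 0, 0]],
  [[-45, 2, 23], [0, 0, 0]],
  [[-47, 2, 24], [0, 0, 0]],
  [[-48, 2, 24], [0, 0, 0]],
])

```text
time: 22.65
ee_pos: [627.6, 275.8, 127.3]
tcp_rot: [-0.604, -1.938, -0.389]
force: [-0.2, -0.4, -1.5]
gripper_width: 23.6
gripper_force: 62.1
```

Run:
```python
from h import *
st();crop('scene',340,200,500,360,3.5,'s9')
```

```text
t 22.6 q [ 0.03  1.1  -0.55  1.35 -0.42  1.48  0.74] tcp [627.6 275.8 127.3] grasp [512.3 355.9  61.7] z [-0.744  0.517 -0.423] y [0.57  0.822 0.003] F [-0.2 -0.4 -1.5] w 23.6 62.1
```

View pics/s9.png

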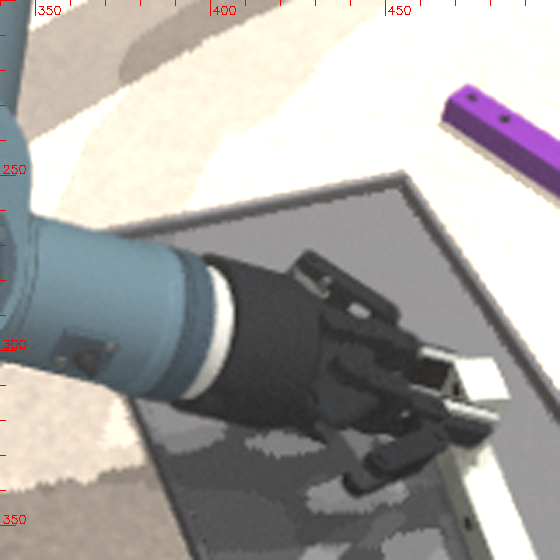

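The bracket is upright on edge just over the tray floor. Lowering in small steps while watching the force.

Call:
jog_arm([
  [[-1, 0, 0.4], [0, 0, 0]],
  [[-2, 0, 0.8], [0, 0, 0]],
  [[-3, 0, 1.3], [0, 0, 0]],
  [[-4, 0, 1.7], [0, 0, 0]],
  [[-4.5, 0, 2.1], [0, 0, 0]],
  [[-5.4, 0, 2.5], [0, 0, 0]],
  [[-5.4, 0, 2.5], [0, 0, 0]],
  [[-5.4, 0, 2.5], [0, 0, 0]],
  [[-5.4, 0, 2.5], [0, 0, 0]],
  [[-5.4, 0, 2.5], [0, 0, 0]],
])

```text
time: 23.7
ee_pos: [627.7, 275.8, 121.6]
tcp_rot: [-0.604, -1.938, -0.389]
force: [0.4, 0.8, -1.2]
gripper_width: 23.7
gripper_force: 62.1
```

```bash
python3 -c "
from h import *
st()"
```

```text
t 23.7 q [ 0.03  1.11 -0.55  1.35 -0.42  1.48  0.74] tcp [627.7 275.8 121.6] grasp [512.4 356.   55.9] z [-0.744  0.517 -0.424] y [0.57  0.822 0.004] F [ 0.4  0.8 -1.2] w 23.7 62.1
```

Call:
jog_arm([
  [[-0.5, 0, 0.2], [0, 0, 0]],
  [[-0.9, 0, 0.4], [0, 0, 0]],
  [[-1.4, 0, 0.6], [0, 0, 0]],
  [[-1.8, 0, 0.8], [0, 0, 0]],
  [[-1.8, 0, 0.8], [0, 0, 0]],
  [[-1.8, 0, 0.8], [0, 0, 0]],
  [[-1.8, 0, 0.8], [0, 0, 0]],
  [[-1.8, 0, 0.8], [0, 0, 0]],
  [[-1.8, 0, 0.8], [0, 0, 0]],
  [[-1.8, 0, 0.8], [0, 0, 0]],
])

```text
time: 24.7
ee_pos: [627.8, 275.8, 120.2]
tcp_rot: [-0.603, -1.937, -0.39]
force: [0.6, -2.0, 4.8]
gripper_width: 23.7
gripper_force: 62.6
```

Contact at about 5 N. Releasing and retreating.

Call:
jog_arm([
  [[0, 0, 0], [0, 0, 0]],
  [[0, 0, 0], [0, 0, 0]],
  [[0, 0, 0], [0, 0, 0]],
  [[0, 0, 0], [0, 0, 0]],
  [[0, 0, 0], [0, 0, 0]],
  [[0, 0, -5], [0, 0, 0]],
  [[0, 0, -15], [0, 0, 0]],
  [[0, 0, -30], [0, 0, 0]],
  [[0, 0, -50], [0, 0, 0]],
  [[0, 0, -70], [0, 0, 0]],
], grip=40)

```text
time: 25.7
ee_pos: [681.5, 238.1, 150.4]
tcp_rot: [-0.605, -1.939, -0.39]
force: [0.8, 0.0, -0.1]
gripper_width: 40.1
gripper_force: 0.0
```

```bash
cat >> h.py <<'E'
def white(n,name=None):  # bright grey regions inside the tray/bench area
    im=manip.camera(n).astype(int);mx=im.max(2);mn=im.min(2)
    return im,mx,mn
E
python3 - <<'E'
from h import *
st()
im=manip.camera("scene")
cv2.imwrite("pics/x10.png",im[:,:,::-1])
sub=im[280:360:6,400:530:7].mean(2).astype(int)
for y,r in zip(range(280,360,6),sub): print(y,*["%3d"%v for v in r])
# expected standing bracket projections
d=np.array([.574,.819,0]);n=np.array([-.819,.574,0]);S=np.array([502.3,363.5+0,4])+27.5*d
E
```

```text
t 25.7 q [ 0.05  1.12 -0.53  1.22 -0.4   1.61  0.72] tcp [681.5 238.1 150.4] grasp [566.5 318.4  84.5] z [-0.742  0.518 -0.425] y [0.571 0.821 0.004] F [ 0.8  0.  -0.1] w 40.1 0.0
280  35  88  34  93  95  94  96  95  96  97  96 116 172 181 175 173 180 177 172
286  43  44  42  41  96  95  95  96  95  96  96  48 173 181 176 179 179 171 174
292  42  43  32  33  64 122  96  95  95  96  95  95  87 177 180 175 180 180 182
298  35  42  59  35  29  31  67  95  97  96  96  96  59 163 177 180 179 174 177
304  44  32  41  81  96  90  95  95  95  96  95  96  96  58 178 178 177 176 176
310  42  41  29  32  76  95  95  95  96  97 125 172  95  81 121 178 181 177 172
316  34  30  31  72  33  72 132  97  97  96  69 149 109  96  47 179 178 177 176
322  53  62  48  41  39  28  32  87  96  67  81  91  96  98  97  92 175 169 178
328  48  31  38  32  28  95  95  96  97  31  91 108  96  98  96  51 168 169 177
334  26  39  28  36  90  90  95  95  64  60 156 168  96  97  96  96  67 171 169
340  86  85  79  96  95  96  96  96  81  62  68 172  98  97  96  97  64 126 173
346  80  80  80  86  89  86  86  86  97  95  65 171 168  97  97  97  96  46 171
352  82  85  81  64  53  87  89  96  97  97  61 168 170  95  97  97  98  96  97
358  52  53  62  57  53  92  98  97  96  96  61  64 174 101  96  96  96  97  44
```

Run:
```python
from h import *
print(proj("scene",[(502.3,363.1,71),(502.3,363.1,4),(552.5,434.8,26)]).round())
b=go((600,300,380-173),55,0,L=173)
b=go((465,389,330-173),55,0,L=173,frm=b)
```

```text
[[476. 310.]
 [466. 331.]
 [487. 369.]]
shift [251.5   5.5  -1.5] turn [ 0.007 -1.127  0.002] tcp [600. 300. 380.]
shift [161.6  -4.5  50. ] turn [0. 0. 0.] tcp [465. 389. 330.]
```

The projected upright bracket matches the bright pixels, with its top at (476,310), so it is standing. Going around to its far side.

Call:
jog_arm([
  [[25, 1, -15], [0, -0.06, 0]],
  [[50, 2, -28], [0, -0.18, 0]],
  [[75, 2, -36], [0, -0.3, 0]],
  [[100, 3, -40], [0, -0.42, 0]],
  [[125, 3, -40], [0, -0.54, 0]],
  [[150, 4, -36], [0, -0.66, 0]],
  [[178, 4, -28], [0, -0.78, 0]],
  [[205, 5, -18], [0, -0.9, 0]],
  [[230, 5, -8], [0, -1.02, 0]],
  [[251, 5, -1], [0, -1.127, 0]],
], grip=0)

```text
time: 26.75
ee_pos: [594.5, 304.2, 379.8]
tcp_rot: [0.936, 2.998, 0.011]
force: [-0.6, 0.8, -0.8]
gripper_width: -0.4
gripper_force: 0.0
```

Call:
jog_arm([
  [[20, -1, 0], [0, 0, 0]],
  [[40, -1, 0], [0, 0, 0]],
  [[60, -2, 5], [0, 0, 0]],
  [[80, -2, 10], [0, 0, 0]],
  [[100, -3, 15], [0, 0, 0]],
  [[120, -3, 22], [0, 0, 0]],
  [[140, -4, 32], [0, 0, 0]],
  [[155, -4, 42], [0, 0, 0]],
  [[162, -4, 50], [0, 0, 0]],
  [[162, -4, 50], [0, 0, 0]],
])

```text
time: 27.75
ee_pos: [458.5, 392.4, 325.7]
tcp_rot: [-0.933, -2.991, -0.003]
force: [-0.3, -0.1, -0.6]
gripper_width: -0.4
gripper_force: 0.0
```

Run:
```python
from h import *
st()
b=go((465.4,388.9,55),55,0,L=173)
b=go((527,345.9,55),55,0,L=173,frm=b)
im=manip.camera("scene");print(im[306:316:3,470:484:3].mean(2).astype(int))
```

```text
t 27.8 q [-0.45  0.41 -0.39  1.77  0.17  1.    0.06] tcp [458.5 392.4 325.7] grasp [457.3 393.1 170.7] z [-0.007  0.004 -1.   ] y [ 0.568  0.823 -0.001] F [-0.3 -0.1 -0.6] w -0.4 0.0
shift [-8.5  1.1 97.6] turn [-0.001 -0.008  0.006] tcp [465. 389. 228.]
shift [-75.1   0.1   0. ] turn [0. 0. 0.] tcp [527. 346. 228.]
[[149 103 102 100  82]
 [132 158 104 102  81]
 [ 59 163 103 103  97]
 [ 62 127 104 104 103]]
```

Call:
jog_arm([
  [[0, 0, 15], [0, 0, 0]],
  [[0, 0, 30], [0, 0, 0]],
  [[0, 0, 45], [0, 0, 0]],
  [[0, 0, 60], [0, 0, 0]],
  [[0, 0, 75], [0, 0, 0]],
  [[0, 0, 88], [0, 0, 0]],
  [[0, 0, 97], [0, 0, 0]],
  [[-3, 1, 97], [0, 0, 0]],
  [[-6, 1, 97], [0, 0, 0]],
  [[-8, 1, 97], [0, 0, 0]],
])

```text
time: 28.8
ee_pos: [467.7, 389.4, 231.9]
tcp_rot: [-0.937, -2.995, -0.011]
force: [0.7, 1.4, -0.4]
gripper_width: -0.0
gripper_force: 0.0
```

Call:
jog_arm([
  [[-8, 0, 0], [0, 0, 0]],
  [[-16, 0, 0], [0, 0, 0]],
  [[-24, 0, 0], [0, 0, 0]],
  [[-32, 0, 0], [0, 0, 0]],
  [[-40, 0, 0], [0, 0, 0]],
  [[-48, 0, 0], [0, 0, 0]],
  [[-56, 0, 0], [0, 0, 0]],
  [[-64, 0, 0], [0, 0, 0]],
  [[-71, 0, 0], [0, 0, 0]],
  [[-76, 0, 0], [0, 0, 0]],
])

```text
time: 29.8
ee_pos: [530.0, 345.3, 230.5]
tcp_rot: [-0.937, -2.994, -0.008]
force: [0.1, 0.2, -0.6]
gripper_width: 0.0
gripper_force: 0.0
```

Call:
jog_arm([
  [[0, 0, 0], [0, 0, 0]],
  [[10, 0, 0], [0, 0, 0]],
  [[20, 0, -20], [0, 0, 0]],
  [[20, 0, -50], [0, 0, 0]],
  [[20, 0, -80], [0, 0, 0]],
  [[0, 0, -115], [0, 0, 0]],
  [[-35, 0, -150], [0, 0, 0]],
  [[-75, 0, -170], [0, 0, 0]],
  [[-120, 0, -170], [0, 0, 0]],
  [[-165, 0, -170], [0, 0, 0]],
], grip=48)

```text
time: 30.8
ee_pos: [665.4, 252.2, 401.6]
tcp_rot: [-0.932, -2.997, -0.012]
force: [0.1, 0.4, 0.3]
gripper_width: 48.1
gripper_force: 0.0
```

Call:
jog_arm([
  [[-30, -20, 0], [0, 0, 0.12]],
  [[-60, -40, 0], [0, 0, 0.24]],
  [[-85, -60, 0], [0, 0, 0.36]],
  [[-110, -80, 0], [0, 0, 0.48]],
  [[-120, -100, 0], [0, 0, 0.6]],
  [[-120, -120, 0], [0, 0, 0.7]],
  [[-120, -140, 0], [0, 0, 0.8]],
  [[-120, -150, 0], [0, 0, 0.9]],
  [[-120, -150, 0], [0, 0, 0.96]],
  [[-120, -150, 0], [0, 0, 0.96]],
])

```text
time: 31.8
ee_pos: [677.7, 60.6, 398.2]
tcp_rot: [-2.209, -2.223, -0.004]
force: [-0.1, 0.1, -0.1]
gripper_width: 48.3
gripper_force: 0.0
```

Run:
```python
from h import *
st()
im=manip.camera("top");mx=im.max(2).astype(int);mn=im.min(2)
# tray crop segmentation: bright in tray polygon
poly=np.array([(150,147),(252,188),(214,271),(109,223)]);m=np.zeros(mx.shape,np.uint8);cv2.fillPoly(m,[poly],1)
m=cv2.erode(m,np.ones((7,7)))
b=((mx>105)&(m>0)).astype(np.uint8)
print("tray median",np.median(mx[m>0]),b.sum())
ys,xs=np.where(b)
if len(xs):
    for y in range(ys.min(),ys.max()+1): print(y,"".join(".#"[b[y,x]] for x in range(xs.min(),xs.max()+1)))
    print(xs.min(),ys.min())
```

```text
t 31.8 q [-0.08  0.45 -0.09  1.52  0.04  1.18 -0.17] tcp [677.7  60.6 398.2] grasp [677.1  61.7 243.2] z [-0.004  0.007 -1.   ] y [ 1.     0.006 -0.004] F [-0.1  0.1 -0.1] w 48.3 0.0
tray median 74.0 454
184 ...####.....................................
185 ...#####....................................
186 ..########..................................
187 .##########.........................###.....
188 ####..######.......................#####....
189 ####..########.....................#######..
190 ###############...................####..###.
191 .################................####...####
192 ..################..............######.#####
193 ....########..######............###########.
194 .....#######..#######..........###########..
195 ......######..########........###########...
196 ........################......###########...
197 .........################....###########....
198 ...........################.###########.....
199 ............##########################......
200 ..............########################......
201 ...............######################.......
202 ................####################........
203 ..................################..........
204 ...................########...####..........
205 .....................######...####..........
206 ......................######.####...........
207 ........................########............
208 .........................######.............
209 ..........................#####.............
210 ............................##..............
134 184
```

It toppled the right way, and the mask in the tray reads as L. Now fitting the bracket poses by mask overlap.

```bash
cat >> h.py <<'E'
from scipy.optimize import minimize
LOC=np.array([(-40,20),(-40,-45),(-15,-45),(-15,-5),(60,-5),(60,20)],float)
def outline(n,x,y,a,z):
    c,s=np.cos(a),np.sin(a);W=LOC@np.array([[c,s],[-s,c]])+[x,y]
    return proj(n,np.c_[W,np.full(6,z)])
def fit(n,guess,z,thr,rad=45,im=None):  # guess x,y,deg ; bright-mask fit of right-way-up bracket, top face at z
    im=manip.camera(n) if im is None else im
    f=4;c=proj(n,[(guess[0],guess[1],z)])[0].astype(int);x0,y0=np.maximum(c-rad,0)
    sub=im[y0:y0+2*rad,x0:x0+2*rad].min(2);B=cv2.resize(sub,None,fx=f,fy=f,interpolation=cv2.INTER_LINEAR)>thr
    def cost(p):
        P_=(outline(n,p[0],p[1],np.radians(p[2]),z)-[x0,y0]+.5)*f
        m=np.zeros(B.shape,np.uint8);cv2.fillPoly(m,[np.round(P_*16).astype(int)],1,shift=4)
        D=cv2.dilate(m,np.ones((5*f,5*f)))>0
        return ((m>0)&~B).sum()*1.+((D&(m==0))&B).sum()
    r=minimize(cost,guess,method="Nelder-Mead",options=dict(initial_simplex=np.array(guess)+np.array([[0,0,0],[12,0,0],[0,12,0],[0,0,12]]),xatol=.1,fatol=1))
    return r.x.round(1),round(r.fun/f/f,1)
E
python3 - <<'E'
from h import *
im=manip.camera("top")
print("F",fit("top",(543,366,50),26,95,im=im))
sub=im[135:190:4,230:325:4].min(2)
for y,r in zip(range(135,190,4),sub): print(y,*["%3d"%v for v in r])
E
```

```text
F (array([543.6, 368.7,  55.4]), np.float64(55.1))
135  44  49  52  53  55  55  56  55  55  54  52  51  47  44  39  83 118 120 120 119 120 122 122 119
139  43  48  51  54  54  55  55  56  55  54  52  50  48  45  40  79 113 113 111 113 119 116 119 120
143  45  48  51  53  54  55  55  56  56  55  53  51  49  46  40  68 103 113 112 114 121 119 121 121
147  47  47  50  53  54  55  55  56  55  53  54  52  49  45  41  57  84 113 113 113 121 123 123 121
151  52  46  50  52  54  56  55  55  55  54  53  51  50  46  42  39  79 111 113 112 112 115 119 122
155  61  46  49  52  53  55  55  55  55  54  53  50  49  46  44  38  79 105 109 113 112 113 114 118
159  68  45  49  51  53  54  54  55  55  54  54  52  50  48  44  38  77 112 112 114 106 106 112 114
163  72  45  49  51  53  54  54  55  55  53  53  52  51  47  44  38  69 107 101 113 120  78 111 116
167  81  43  48  50  53  54  55  54  55  55  53  53  51  48  45  41  56  87 108 120 122 120 101 115
171  89  42  47  51  51  53  54  55  56  54  54  53  50  48  44  42  43  71 112 104  79  95 113 116
175  97  41  46  50  52  53  55  54  55  54  54  52  51  50  45  43  38  57  85 106 115 114 112 112
179  74  40  46  49  52  53  55  55  54  55  54  53  50  49  46  43  37  75 105 113 112 112 113 114
183  58  40  45  49  51  53  54  55  55  55  54  53  52  50  46  43  38  72 113 114 114 115 115 115
187  62  39  45  49  50  52  53  54  54  55  54  53  51  49  48  44  40  61 116 119 116 112 113 114
```

F lies flat at tray (69, 2), which is fine. I'll move the arm aside and check brackets 1 and 2 against the first picture by template match.

Call:
jog_arm([
  [[-20, -10, 0], [0, 0, 0]],
  [[-50, -20, 0], [0, 0, 0]],
  [[-85, -40, 0], [0, 0, 0]],
  [[-125, -50, 0], [0, 0, 0]],
  [[-165, -60, 0], [0, 0, 0]],
  [[-200, -70, 0], [0, 0, 0]],
  [[-230, -80, 0], [0, 0, 0]],
  [[-250, -80, 0], [0, 0, 0]],
  [[-260, -80, 0], [0, 0, 0]],
  [[-260, -80, 0], [0, 0, 0]],
])

```text
time: 32.9
ee_pos: [599.7, -202.2, 396.7]
tcp_rot: [-2.213, -2.22, -0.004]
force: [-0.4, -0.3, -0.4]
gripper_width: 48.0
gripper_force: 0.0
```

```bash
cat >> h.py <<'E'
def tm(r,name="top",m=25):
    o=cv2.imread(f"pics/{name}0.png")[:,:,::-1];im=manip.camera(name);x0,y0,x1,y1=r
    s=cv2.matchTemplate(im[y0-m:y1+m,x0-m:x1+m],np.ascontiguousarray(o[y0:y1,x0:x1]),cv2.TM_CCOEFF_NORMED);_,v,_,l=cv2.minMaxLoc(s)
    return l[0]-m,l[1]-m,round(v,2)
E
python3 - <<'E'
from h import *
st()
print("b1",tm((232,137,266,184)),"b2",tm((280,135,322,180)),"F",fit("top",(543,366,50),26,95))
s1=go((627.9,142.7,100),0);
E
```

```text
t 32.9 q [ 0.26  0.36  0.01  1.65 -0.01  1.14  0.27] tcp [ 599.7 -202.2  396.7] grasp [ 599.2 -201.2  241.7] z [-0.003  0.006 -1.   ] y [ 1.     0.003 -0.003] F [-0.4 -0.3 -0.4] w 48.0 0.0
b1 (0, 0, 1.0) b2 (0, 0, 1.0) F (array([543.7, 368.7,  55.3]), np.float64(49.4))
shift [339.8  30.7 144.3] turn [-0.003 -0.008  0.008] tcp [628. 143. 255.]
```

Both unmoved. Picking bracket 1 by its long leg.

Run:
```python
from h import *
a=go((636,150.5,110),90);a=go((636,150.5,21),90,frm=a)
```

```text
shift [347.6  38.8 134.4] turn [ 0.004 -0.009 -1.562] tcp [636. 150. 265.]
shift [ 0.  0. 89.] turn [0. 0. 0.] tcp [636. 150. 176.]
```

Call:
jog_arm([
  [[34, 4, 5], [0, 0, -0.14]],
  [[68, 8, 12], [0, 0, -0.28]],
  [[103, 12, 22], [0, 0, -0.42]],
  [[138, 16, 36], [0, 0, -0.56]],
  [[173, 20, 52], [0, 0, -0.7]],
  [[208, 24, 70], [0, 0, -0.84]],
  [[243, 28, 88], [0, 0, -0.98]],
  [[278, 32, 105], [0, 0, -1.12]],
  [[313, 36, 120], [0, 0, -1.26]],
  [[347, 39, 134], [0, 0, -1.4]],
])

```text
time: 34.05
ee_pos: [636.0, 151.0, 264.4]
tcp_rot: [-0.246, -3.128, -0.012]
force: [1.0, -0.1, 0.1]
gripper_width: 48.0
gripper_force: 0.0
```

Run:
```python
from h import *
st();a=go((636,150.5,21),90)
```

```text
t 34.0 q [-0.03  0.56 -0.35  1.68  0.21  0.94  0.96] tcp [636.  151.  264.4] grasp [635.4 152.2 109.4] z [-0.003  0.008 -1.   ] y [0.156 0.988 0.007] F [ 1.  -0.1  0.1] w 48.0 0.0
shift [-0.5 -1.1 88.4] turn [ 0.008 -0.004 -0.157] tcp [636. 150. 176.]
```

Call:
jog_arm([
  [[0, 0, 5], [0, 0, -0.07]],
  [[0, -1, 15], [0, 0, -0.157]],
  [[0, -1, 28], [0, 0, -0.157]],
  [[0, -1, 42], [0, 0, -0.157]],
  [[0, -1, 56], [0, 0, -0.157]],
  [[0, -1, 68], [0, 0, -0.157]],
  [[0, -1, 78], [0, 0, -0.157]],
  [[0, -1, 85], [0, 0, -0.157]],
  [[0, -1, 88], [0, 0, -0.157]],
  [[0, -1, 88], [0, 0, -0.157]],
])

```text
time: 35.05
ee_pos: [636.2, 146.4, 176.6]
tcp_rot: [-0.015, -3.138, -0.01]
force: [0.2, 0.1, 0.2]
gripper_width: 48.2
gripper_force: 0.0
```

Call:
jog_arm([
  [[0, 0, 0], [0, 0, 0]],
  [[0, 0, 0], [0, 0, 0]],
  [[0, 0, 0], [0, 0, 0]],
  [[0, 0, 0], [0, 0, 0]],
  [[0, 0, 0], [0, 0, 0]],
  [[0, 0, 0], [0, 0, 0]],
  [[0, 0, 0], [0, 0, 0]],
  [[0, 0, 0], [0, 0, 0]],
  [[0, 0, 0], [0, 0, 0]],
  [[0, 0, 0], [0, 0, 0]],
], grip=0)

```text
time: 36.05
ee_pos: [636.9, 147.0, 178.2]
tcp_rot: [-0.014, -3.141, -0.012]
force: [-0.0, 0.9, 5.1]
gripper_width: 23.6
gripper_force: 63.3
```

Run:
```python
from h import *
st();a=go((636,150.5,110),90);a=go((510,288,110),67,frm=a);a=go((510,288,27),67,frm=a)
```

```text
t 36.0 q [-0.03  0.68 -0.34  1.7   0.29  0.81  1.06] tcp [636.9 147.  178.2] grasp [636.8 148.2  23.2] z [-0.001  0.007 -1.   ] y [0.009 1.    0.007] F [-0.   0.9  5.1] w 23.6 63.3
shift [  1.1   4.1 -86.7] turn [ 0.007 -0.001 -0.009] tcp [636. 150. 265.]
shift [126.  137.5   0. ] turn [0.    0.    0.401] tcp [510. 288. 265.]
shift [ 0.  0. 83.] turn [0. 0. 0.] tcp [510. 288. 182.]
```

Call:
jog_arm([
  [[0, 0, -5], [0, 0, 0]],
  [[0, 0, -15], [0, 0, 0]],
  [[0, 1, -30], [0, 0, 0]],
  [[0, 2, -48], [0, 0, 0]],
  [[0, 3, -66], [0, 0, 0]],
  [[0, 4, -80], [0, 0, 0]],
  [[10, 14, -87], [0, 0, 0.03]],
  [[25, 30, -87], [0, 0, 0.08]],
  [[40, 46, -87], [0, 0, 0.13]],
  [[55, 63, -87], [0, 0, 0.18]],
])

```text
time: 37.05
ee_pos: [581.8, 209.9, 266.0]
tcp_rot: [-0.301, -3.125, -0.011]
force: [-0.3, -0.1, -1.4]
gripper_width: 23.5
gripper_force: 62.6
```

Call:
jog_arm([
  [[15, 14, 0], [0, 0, 0.05]],
  [[28, 30, 0], [0, 0, 0.09]],
  [[40, 46, 0], [0, 0, 0.13]],
  [[52, 58, 0], [0, 0, 0.17]],
  [[62, 68, 0], [0, 0, 0.2]],
  [[68, 74, 0], [0, 0, 0.22]],
  [[70, 76, 0], [0, 0, 0.22]],
  [[70, 76, 0], [0, 0, 0.22]],
  [[70, 76, 0], [0, 0, 0.22]],
  [[70, 76, 0], [0, 0, 0.22]],
])

```text
time: 38.05
ee_pos: [528.3, 296.2, 265.4]
tcp_rot: [-0.64, -3.072, -0.008]
force: [0.0, 0.0, -1.1]
gripper_width: 23.1
gripper_force: 62.6
```

Run:
```python
from h import *
st();a=go((510,288,30),67);print(tm((280,135,322,180),m=10),tm((280,135,322,180)))
```

```text
t 38.0 q [-0.3   0.48 -0.34  1.8   0.19  0.89  0.43] tcp [528.3 296.2 265.4] grasp [527.9 297.2 110.4] z [-0.003  0.006 -1.   ] y [0.399 0.917 0.005] F [ 0.   0.  -1.1] w 23.1 62.6
shift [ 13.1 -15.2  80.4] turn [ 0.005 -0.005 -0.009] tcp [510. 288. 185.]
(0, 0, 1.0) (0, 0, 1.0)
```

Call:
jog_arm([
  [[7, -8, 0], [0, 0, 0]],
  [[13, -15, 5], [0.005, -0.005, -0.01]],
  [[13, -15, 20], [0.005, -0.005, -0.01]],
  [[13, -15, 36], [0.005, -0.005, -0.01]],
  [[13, -15, 50], [0.005, -0.005, -0.01]],
  [[13, -15, 62], [0.005, -0.005, -0.01]],
  [[13, -15, 71], [0.005, -0.005, -0.01]],
  [[13, -15, 77], [0.005, -0.005, -0.01]],
  [[13, -15, 80], [0.005, -0.005, -0.01]],
  [[13, -15, 80], [0.005, -0.005, -0.01]],
])

```text
time: 39.15
ee_pos: [509.6, 289.2, 185.0]
tcp_rot: [-0.623, -3.079, 0.0]
force: [-0.7, 0.2, -1.3]
gripper_width: 23.6
gripper_force: 62.6
```

Call:
jog_arm([
  [[0, 0, 0.5], [0, 0, 0]],
  [[0, 0, 1], [0, 0, 0]],
  [[0, 0, 1.5], [0, 0, 0]],
  [[0, 0, 2], [0, 0, 0]],
  [[0, 0, 2], [0, 0, 0]],
  [[0, 0, 2], [0, 0, 0]],
  [[0, 0, 2], [0, 0, 0]],
  [[0, 0, 2], [0, 0, 0]],
  [[0, 0, 2], [0, 0, 0]],
  [[0, 0, 2], [0, 0, 0]],
])

```text
time: 40.15
ee_pos: [509.5, 289.2, 183.2]
tcp_rot: [-0.623, -3.079, 0.0]
force: [-0.0, 0.2, -1.5]
gripper_width: 23.5
gripper_force: 62.6
```

Run:
```python
from h import *
st()
```

```text
t 40.1 q [-0.33  0.57 -0.31  1.88  0.25  0.73  0.39] tcp [509.5 289.2 183.2] grasp [509.4 289.2  28.2] z [-0. -0. -1.] y [ 0.389  0.921 -0.   ] F [-0.   0.2 -1.5] w 23.5 62.6
```

Call:
jog_arm([
  [[0, 0, 0.5], [0, 0, 0]],
  [[0, 0, 1], [0, 0, 0]],
  [[0, 0, 1], [0, 0, 0]],
  [[0, 0, 1], [0, 0, 0]],
  [[0, 0, 1], [0, 0, 0]],
  [[0, 0, 1], [0, 0, 0]],
  [[0, 0, 1], [0, 0, 0]],
  [[0, 0, 1], [0, 0, 0]],
  [[0, 0, 1], [0, 0, 0]],
  [[0, 0, 1], [0, 0, 0]],
])

```text
time: 41.15
ee_pos: [509.5, 289.2, 182.3]
tcp_rot: [-0.623, -3.079, 0.0]
force: [-0.3, 0.4, -1.3]
gripper_width: 23.4
gripper_force: 62.7
```

Call:
jog_arm([
  [[0, 0, 0], [0, 0, 0]],
  [[0, 0, 0], [0, 0, 0]],
  [[0, 0, 0], [0, 0, 0]],
  [[0, 0, 0], [0, 0, 0]],
  [[0, 0, -10], [0, 0, 0]],
  [[0, 0, -30], [0, 0, 0]],
  [[0, 0, -60], [0, 0, 0]],
  [[0, 0, -90], [0, 0, 0]],
  [[0, 0, -120], [0, 0, 0]],
  [[0, 0, -140], [0, 0, 0]],
], grip=33)

```text
time: 42.15
ee_pos: [510.0, 289.7, 325.7]
tcp_rot: [0.622, 3.077, 0.004]
force: [0.3, -0.5, 0.4]
gripper_width: 33.1
gripper_force: 0.0
```

Run:
```python
from h import *
st();print(tm((280,135,322,180)));a=go((640.5,13.3,110),110.8)
```

```text
t 42.1 q [-0.28  0.37 -0.37  1.81  0.16  0.98  0.46] tcp [510.  289.7 325.7] grasp [510.5 290.  170.7] z [ 0.003  0.002 -1.   ] y [0.389 0.921 0.003] F [ 0.3 -0.5  0.4] w 33.1 0.0
(0, 0, 1.0)
shift [-226.6 -205.5   63.7] turn [ 0.005  0.008 -0.762] tcp [640.  13. 265.]
```

Call:
jog_arm([
  [[-24, -21, 0], [0, 0, -0.08]],
  [[-50, -45, 4], [0, 0, -0.16]],
  [[-77, -70, 10], [0, 0, -0.25]],
  [[-104, -94, 18], [0, 0, -0.34]],
  [[-131, -119, 28], [0, 0, -0.43]],
  [[-158, -143, 38], [0, 0, -0.52]],
  [[-184, -167, 48], [0, 0, -0.61]],
  [[-206, -187, 57], [0, 0, -0.69]],
  [[-221, -200, 62], [0, 0, -0.74]],
  [[-227, -205, 64], [0.005, 0.008, -0.762]],
], grip=48)

```text
time: 43.2
ee_pos: [639.4, 8.1, 257.4]
tcp_rot: [0.559, -3.081, 0.008]
force: [-0.3, 0.2, -0.0]
gripper_width: 47.9
gripper_force: 0.0
```

Call:
jog_arm([
  [[0, 0, 10], [0, 0, 0]],
  [[0, 0, 25], [0, 0, 0]],
  [[0, 0, 40], [0, 0, 0]],
  [[0, 0, 50], [0, 0, 0]],
  [[0, 0, 50], [0, 0, 0]],
  [[0, 0, 50], [0, 0, 0]],
  [[0, 0, 50], [0, 0, 0]],
  [[0, 0, 50], [0, 0, 0]],
  [[0, 0, 50], [0, 0, 0]],
  [[0, 0, 50], [0, 0, 0]],
])

```text
time: 44.2
ee_pos: [638.8, 11.7, 208.7]
tcp_rot: [0.565, -3.082, 0.005]
force: [0.3, -0.5, 0.1]
gripper_width: 48.0
gripper_force: 0.0
```

Run:
```python
from h import *
st();a=go((640.5,13.3,22),110.8)
im=manip.camera("top")
print("b1",fit("top",(500,284.4,-23),26,95,im=im),"F",fit("top",(543,366,50),26,95,im=im))
```

```text
t 44.2 q [ 0.19  0.62 -0.36  1.73  0.28  0.85  1.64] tcp [638.8  11.7 208.7] grasp [637.7  11.   53.7] z [-0.007 -0.005 -1.   ] y [-0.355  0.935 -0.002] F [ 0.3 -0.5  0.1] w 48.0 0.0
shift [-2.4  1.  31.7] turn [-0.002 -0.009 -0.001] tcp [640.  13. 177.]
b1 (array([502.6, 284.7, -23.6]), np.float64(53.9)) F (array([543.9, 368.7,  54.9]), np.float64(49.8))
```

Call:
jog_arm([
  [[-1, 0, 5], [0, 0, 0]],
  [[-2, 1, 12], [0, -0.009, 0]],
  [[-2, 1, 20], [0, -0.009, 0]],
  [[-2, 1, 26], [0, -0.009, 0]],
  [[-2, 1, 30], [0, -0.009, 0]],
  [[-2, 1, 32], [0, -0.009, 0]],
  [[-2, 1, 32], [0, -0.009, 0]],
  [[-2, 1, 32], [0, -0.009, 0]],
  [[-2, 1, 32], [0, -0.009, 0]],
  [[-2, 1, 32], [0, -0.009, 0]],
])

```text
time: 45.25
ee_pos: [640.1, 13.4, 176.6]
tcp_rot: [-0.567, 3.089, -0.003]
force: [-0.8, -0.3, 0.3]
gripper_width: 47.9
gripper_force: 0.0
```

Call:
jog_arm([
  [[0, 0, 0], [0, 0, 0]],
  [[0, 0, 0], [0, 0, 0]],
  [[0, 0, 0], [0, 0, 0]],
  [[0, 0, 0], [0, 0, 0]],
  [[0, 0, 0], [0, 0, 0]],
  [[0, 0, 0], [0, 0, 0]],
  [[0, 0, 0], [0, 0, 0]],
  [[0, 0, 0], [0, 0, 0]],
  [[0, 0, 0], [0, 0, 0]],
  [[0, 0, 0], [0, 0, 0]],
], grip=0)

```text
time: 46.25
ee_pos: [640.2, 13.4, 176.7]
tcp_rot: [-0.567, 3.089, -0.003]
force: [0.3, 0.4, 5.3]
gripper_width: 23.8
gripper_force: 63.4
```

Call:
jog_arm([
  [[0, 0, -5], [0, 0, 0]],
  [[0, 0, -15], [0, 0, 0]],
  [[0, 0, -30], [0, 0, 0]],
  [[0, 0, -48], [0, 0, 0]],
  [[0, 0, -66], [0, 0, 0]],
  [[0, 0, -80], [0, 0, 0]],
  [[0, 0, -90], [0, 0, 0]],
  [[0, 0, -95], [0, 0, 0]],
  [[0, 0, -95], [0, 0, 0]],
  [[0, 0, -95], [0, 0, 0]],
])

```text
time: 47.25
ee_pos: [639.4, 13.4, 270.5]
tcp_rot: [0.566, -3.089, 0.002]
force: [-0.6, -0.2, -1.0]
gripper_width: 23.9
gripper_force: 62.7
```

Run:
```python
from h import *
st();a=go((482,224,115),67);
```

```text
t 47.2 q [ 0.21  0.54 -0.39  1.71  0.24  0.94  1.67] tcp [639.4  13.4 270.5] grasp [639.2  13.1 115.5] z [-0.001 -0.002 -1.   ] y [-0.355  0.935 -0.001] F [-0.6 -0.2 -1. ] w 23.9 62.7
shift [ 72.4 252.8   0.4] turn [-0.002 -0.001  0.764] tcp [482. 224. 270.]
```

Call:
jog_arm([
  [[4, 12, 0], [0, 0, 0.04]],
  [[11, 38, 0], [0, 0, 0.12]],
  [[19, 66, 0], [0, 0, 0.2]],
  [[27, 95, 0], [0, 0, 0.29]],
  [[36, 125, 0], [0, 0, 0.38]],
  [[45, 156, 0], [0, 0, 0.47]],
  [[54, 187, 0], [0, 0, 0.56]],
  [[62, 216, 0], [0, 0, 0.65]],
  [[69, 240, 0], [0, 0, 0.73]],
  [[72, 253, 0], [0, 0, 0.764]],
])

```text
time: 48.25
ee_pos: [480.2, 226.9, 269.9]
tcp_rot: [-0.622, -3.077, 0.003]
force: [-0.1, 0.7, -1.7]
gripper_width: 23.6
gripper_force: 62.6
```

Call:
jog_arm([
  [[0, 0, 0], [0, 0, 0]],
  [[0, 0, 5], [0, 0, 0]],
  [[0, 0, 18], [0, 0, 0]],
  [[0, 0, 32], [0, 0, 0]],
  [[0, 0, 46], [0, 0, 0]],
  [[0, 0, 56], [0, 0, 0]],
  [[0, 0, 64], [0, 0, 0]],
  [[0, 0, 68], [0, 0, 0]],
  [[0, 0, 70], [0, 0, 0]],
  [[0, 0, 70], [0, 0, 0]],
])

```text
time: 49.25
ee_pos: [482.4, 224.3, 202.5]
tcp_rot: [-0.626, -3.077, 0.007]
force: [-5.5, -3.3, 12.4]
gripper_width: 23.4
gripper_force: 64.5
```

Run:
```python
from h import *
st();a=go((482,224,26.5),67);
```

```text
t 49.2 q [-0.25  0.46 -0.31  2.    0.21  0.71  0.48] tcp [482.4 224.3 202.5] grasp [482.  223.6  47.5] z [-0.002 -0.004 -1.   ] y [ 0.39   0.921 -0.005] F [-5.5 -3.3 12.4] w 23.4 64.5
shift [ 0.2 -0.3 21. ] turn [-0.005 -0.     0.   ] tcp [482. 224. 182.]
```

Contact at z = 47.5, about 22 mm too early, so the bracket is resting on something. Lifting to look.

Call:
jog_arm([
  [[0, 0, -5], [0, 0, 0]],
  [[0, 0, -15], [0, 0, 0]],
  [[0, 0, -30], [0, 0, 0]],
  [[0, 0, -50], [0, 0, 0]],
  [[0, 0, -75], [0, 0, 0]],
  [[20, -40, -100], [0, 0, 0]],
  [[40, -80, -110], [0, 0, 0]],
  [[60, -120, -110], [0, 0, 0]],
  [[70, -160, -110], [0, 0, 0]],
  [[70, -180, -110], [0, 0, 0]],
])

```text
time: 50.25
ee_pos: [344.8, 83.9, 311.1]
tcp_rot: [-0.627, -3.078, 0.006]
force: [-0.1, -0.8, -1.4]
gripper_width: 23.4
gripper_force: 62.7
```

Run:
```python
from h import *
st()
im=manip.camera("top")
print("b1",fit("top",(500,284.4,-23),26,95,im=im),"F",fit("top",(543,366,50),26,95,im=im))
crop("top",100,90,370,290,2.9,"t20")
```

```text
t 50.2 q [-0.03 -0.05 -0.32  2.33 -0.02  0.86  0.83] tcp [344.8  83.9 311.1] grasp [344.6  83.3 156.1] z [-0.001 -0.004 -1.   ] y [ 0.391  0.92  -0.004] F [-0.1 -0.8 -1.4] w 23.4 62.7
b1 (array([483.7, 241.6, -24.1]), np.float64(102.1)) F (array([543.8, 367.6,  57.4]), np.float64(111.7))
```

View pics/t20.png

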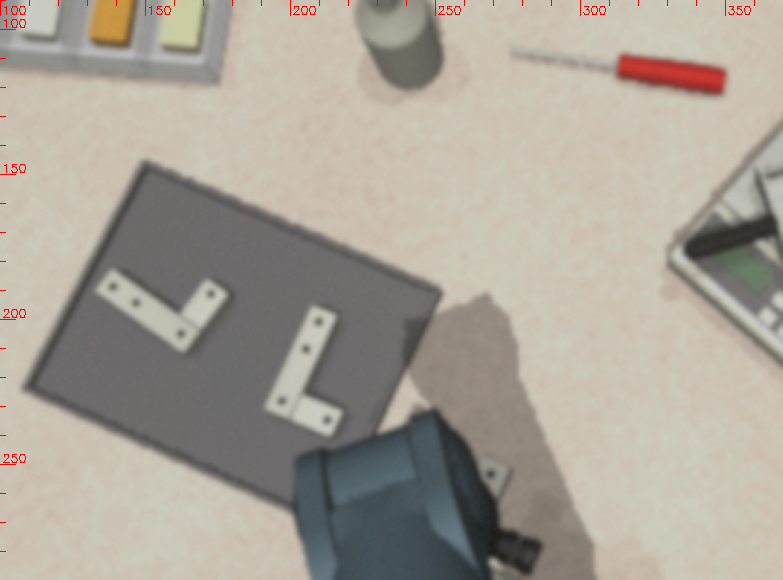

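b1 was knocked to tray (−72, 8) but still lies flat and reads as L: it spans (192–218, 196–240) in the view. F is fine. I'll put b2 at tray (−17, 45), clear of both.

Run:
```python
from h import *
a=go((481.3,310.1,110),67);
```

```text
shift [-34.8 261.5  45.6] turn [-0.003  0.001 -0.004] tcp [481. 310. 265.]
```

Call:
jog_arm([
  [[-2, 12, 0], [0, 0, 0]],
  [[-5, 38, 0], [0, 0, 0]],
  [[-9, 68, 5], [0, 0, 0]],
  [[-13, 98, 10], [0, 0, 0]],
  [[-17, 128, 16], [0, 0, 0]],
  [[-21, 160, 24], [0, 0, 0]],
  [[-26, 192, 32], [0, 0, 0]],
  [[-30, 222, 39], [0, 0, 0]],
  [[-33, 248, 44], [0, 0, 0]],
  [[-35, 262, 46], [0, 0, 0]],
])

```text
time: 51.35
ee_pos: [483.4, 318.8, 264.6]
tcp_rot: [-0.621, -3.08, -0.005]
force: [-0.1, 0.5, -1.0]
gripper_width: 23.6
gripper_force: 62.7
```

Call:
jog_arm([
  [[0, 0, 0], [0, 0, 0]],
  [[0, 0, 5], [0, 0, 0]],
  [[0, 0, 15], [0, 0, 0]],
  [[0, 0, 27], [0, 0, 0]],
  [[0, 0, 38], [0, 0, 0]],
  [[0, 0, 46], [0, 0, 0]],
  [[0, 0, 52], [0, 0, 0]],
  [[0, 0, 55], [0, 0, 0]],
  [[0, 0, 55], [0, 0, 0]],
  [[0, 0, 55], [0, 0, 0]],
])

```text
time: 52.35
ee_pos: [482.7, 313.7, 210.0]
tcp_rot: [0.626, 3.078, -0.002]
force: [0.8, 0.2, -2.1]
gripper_width: 23.8
gripper_force: 62.6
```

Run:
```python
from h import *
st();a=go((481.3,310.1,27),67)
im=manip.camera("top");print("F",fit("top",(543,366,50),26,95,im=im),"b1",fit("top",(484,241,-23),26,95,im=im))
```

```text
t 52.4 q [-0.35  0.52 -0.36  1.89  0.26  0.77  0.32] tcp [482.7 313.7 210. ] grasp [482.8 313.6  55. ] z [ 0.001 -0.001 -1.   ] y [ 0.39   0.921 -0.001] F [ 0.8  0.2 -2.1] w 23.8 62.6
shift [-0.1 -3.9 28. ] turn [-0.001  0.001  0.   ] tcp [481. 310. 182.]
F (array([574.5, 372.5,  46.3]), np.float64(523.1)) b1 (array([482.4, 241.2, -22.3]), np.float64(196.5))
```

Call:
jog_arm([
  [[0, -1, 4], [0, 0, 0]],
  [[0, -3, 9], [0, 0, 0]],
  [[0, -4, 14], [0, 0, 0]],
  [[0, -4, 18], [0, 0, 0]],
  [[0, -4, 22], [0, 0, 0]],
  [[0, -4, 25], [0, 0, 0]],
  [[0, -4, 27], [0, 0, 0]],
  [[0, -4, 28], [0, 0, 0]],
  [[0, -4, 28], [0, 0, 0]],
  [[0, -4, 28], [0, 0, 0]],
])

```text
time: 53.4
ee_pos: [481.1, 309.9, 181.9]
tcp_rot: [0.626, 3.078, -0.002]
force: [-0.5, -0.1, -1.8]
gripper_width: 23.4
gripper_force: 62.6
```

Now about 1 mm over the floor. Lower, release, rise and move aside.

Call:
jog_arm([
  [[0, 0, 0.5], [0, 0, 0]],
  [[0, 0, 1], [0, 0, 0]],
  [[0, 0, 1], [0, 0, 0]],
  [[0, 0, 1], [0, 0, 0]],
  [[0, 0, 1], [0, 0, 0]],
  [[0, 0, 1], [0, 0, 0]],
  [[0, 0, 1], [0, 0, 0]],
  [[0, 0, 1], [0, 0, 0]],
  [[0, 0, 1], [0, 0, 0]],
  [[0, 0, 1], [0, 0, 0]],
])

```text
time: 54.4
ee_pos: [481.0, 309.8, 180.7]
tcp_rot: [0.626, 3.078, -0.002]
force: [0.1, 0.4, -1.5]
gripper_width: 23.6
gripper_force: 62.6
```

Call:
jog_arm([
  [[0, 0, 0], [0, 0, 0]],
  [[0, 0, 0], [0, 0, 0]],
  [[0, 0, 0], [0, 0, 0]],
  [[0, 0, 0], [0, 0, 0]],
  [[0, 0, -10], [0, 0, 0]],
  [[0, 0, -30], [0, 0, 0]],
  [[0, 0, -60], [0, 0, 0]],
  [[0, 0, -95], [0, 0, 0]],
  [[0, 0, -130], [0, 0, 0]],
  [[0, 0, -160], [0, 0, 0]],
], grip=33)

```text
time: 55.4
ee_pos: [481.0, 310.3, 343.6]
tcp_rot: [0.625, 3.077, 0.0]
force: [0.3, 0.4, 0.4]
gripper_width: 33.3
gripper_force: 0.0
```

Call:
jog_arm([
  [[0, -30, 0], [0, 0, 0]],
  [[0, -65, 0], [0, 0, 0]],
  [[-5, -105, 0], [0, 0, 0]],
  [[-25, -145, 0], [0, 0, 0]],
  [[-45, -185, 0], [0, 0, 0]],
  [[-65, -225, 0], [0, 0, 0]],
  [[-85, -265, 0], [0, 0, 0]],
  [[-100, -305, 0], [0, 0, 0]],
  [[-110, -340, 0], [0, 0, 0]],
  [[-120, -370, 0], [0, 0, 0]],
])

```text
time: 56.4
ee_pos: [446.3, -79.6, 342.2]
tcp_rot: [0.628, 3.077, -0.003]
force: [-0.3, -0.2, 0.5]
gripper_width: 32.9
gripper_force: 0.0
```

Run:
```python
from h import *
st()
im=manip.camera("top")
T=np.array([519,304.4])
for n,g in(("F",(543,367,55)),("b1",(484,241,-23)),("b2",(471,306,-23))):
    for z in(26,):
        p,c=fit("top",g,z,95,im=im);r=p[:2]-T;print(n,p,c,"tray",(r@[.39,.921]).round(),(r@[-.921,.39]).round())
H=im.copy()
m=np.zeros(im.shape[:2],np.uint8);cv2.fillPoly(m,[np.array([(150,147),(252,188),(214,271),(109,223)])],1);m=cv2.erode(m,np.ones((7,7)))
b=((im.min(2)>95)&(m>0)).astype(np.uint8);k,l,s,c=cv2.connectedComponentsWithStats(b);print(s[1:][s[1:,4]>30])
print("bottle",tm((225,80,253,122),m=10),"tape",tm((376,232,408,265),m=10),"driver",tm((276,102,352,124),m=10),"carton",tm((440,146,490,196),m=10),"scoop",tm((330,130,430,205),m=10))
```

```text
t 56.4 q [ 0.24  0.09 -0.16  2.11  0.02  0.94  1.24] tcp [446.3 -79.6 342.2] grasp [446.4 -79.9 187.2] z [ 0.001 -0.002 -1.   ] y [ 0.392  0.92  -0.001] F [-0.3 -0.2  0.5] w 32.9 0.0
F [544.6 368.6  54.4] 92.5 tray 69.0 1.0
b1 [484.2 241.4 -23.6] 84.8 tray -72.0 7.0
b2 [474.9 304.1 -24. ] 85.9 tray -17.0 40.0
[[134 184  44  27 446]
 [192 196  26  44 475]
 [167 200  25  44 469]]
bottle (0, 0, 1.0) tape (0, 0, 0.8) driver (0, 0, 1.0) carton (0, 0, 1.0) scoop (1, 1, 0.7)
```

Run:
```python
from h import *
print("handle",tm((334,164,368,178),m=8),tm((266,172,300,196),"scene",m=8),"walls top",tm((372,160,425,190),m=8), tm((360,132,412,152),m=8),"scene",tm((218,160,268,202),"scene",m=8))
```

```text
handle (1, 1, 0.74) (0, 0, 0.87) walls top (1, 2, 0.67) (0, 2, 0.86) scene (1, -1, 0.8)
```

```bash
python3 -c "
from h import *
print(manip.sign_off())"
```

```text
the job is handed in; nothing more can be done
None
```

I handed the job in: all three brackets lie flat in the tray reading as L, with only the mirrored one turned over; the four blocks are in the bin and the empty scoop is back on the scale. Its levelness I checked only by image match; the verdict was not shown.

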